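# Knock home the two snap pins on a power-board carrier and start its test

## Robot

A 6-joint arm with a two-finger parallel gripper is mounted at the origin on the work surface. World frame = base frame: x ahead of the robot, y to its left, z up, the work surface at z = 0. Lengths are in m, angles in rad, forces in N, time in s.
With the tool pointing down it reaches from about 0.35 to 0.775 m from the base axis. Payload 7.3 kg.
Tool frame: the origin (TCP) lies at the very end of the fingers, on their centre line; the grasp point (between the pads) lies 19 mm behind it; z points along the fingers, y is the line along which they close (so a half turn about z gives the same grasp; the last joint's range is limited). The gripper opens to 92 mm and grips with 3 to 60 N. Pads are 19 mm wide; open, the fingers measure 130 mm over their backs; the gripper's body (75 mm by 190 mm) begins 47 mm behind the grasp point.
Start: joints at [1.067, 0.342, 1.524, -0, 1.275, -0.146], TCP at [0.184, 0.492, 0.227] pointing down, gripper open.
Joint ranges: [-2.53, 2.53], [-0.77, 2.02], [0.04, 2.7], [-1, 4.14], [0.28, 2.66], [-3.11, 3.11]. Speed limits (rad/s): [2.57, 2.57, 3.14, 3.14, 3.14, 3.14].

## Interface

Orientations are given as [roll, pitch, yaw] about the fixed x, y, z axes, in that order (R = Rz(yaw) Ry(pitch) Rx(roll)).
In Python, from cell import * gives the robot as it stands.
- The arm moves only by the tool step_arm, never from a script. Its argument "commands" is a list of rows, each a list of 7 numbers: the opening, from 0 (shut) to 1 (fully open), then the shift along the world's x, y, z in cm, then the turn, a rotation vector about the world's x, y, z in rad. A call has 1 to 5 rows; each row is the pose to reach, as a shift and turn from the pose commanded when the call began; what a row does not reach only later rows make up. A row lasts 1/12 s, in which the tool goes at most 41.7 mm and 7.16 degrees, less where a joint would pass 70% of its speed; a pose out of reach is approached as far as the arm can. A call with a gripper value outside its range is refused whole. The fingers move at their own pace and stop on an object; "grip_force" is the grip in N (left out, the last holds). Time passes only in rows, so rows that repeat a pose let the fingers close. It gives the time, the measured TCP pose, the force, the opening and the grip force at its end, in the units of the state.
- observe(): the state, without advancing time (a new reading comes with each control period).
- read_camera(name): name is "scene" or "top" or "wrist"; returns the picture (420x560x3 uint8, red, green, blue); there is no depth.
- camera_model(name): a dict with "vfov" (degrees; the focal length in pixels is half the picture's height over the tangent of half this angle, whatever the lens; pixels are square), "cx", "cy" (the principal point, pixels), "world_to_cam" (4x4, takes a point from world to camera coordinates). Camera axes: x right, y up, looking along -z (the intrinsics and any distortion apply to the point x, -y, -z); pixel columns grow to the right and rows downward; lengths in m; the calibration is good to about 2 mm. A picture is of the moment at which its call begins: read the wrist's pose just before it. camera_model takes no time and is no camera call; for the wrist camera it gives the pose at the moment of the call.
- hand_in(): hands the job in; it is judged then, once.
The state is a dict: "time": time; "qpos": joint angles; "qvel": joint speeds; "joint_efforts": joint torques, N m; "tool_pos": TCP position; "tool_rot": TCP orientation; "contact_force": force on the tool from outside, world axes, zero at the start; "torque": the same for the moment, N m; "opening": finger opening in m; "grip_force": force on a finger pad.
Only numpy, scipy, OpenCV 4.12 (cv2) and the standard library are available. Lean on these libraries where they do the work, as an engineer would, in place of code of your own. Each camera call takes 0.05 s, during which the arm holds its last target. There are 200 camera calls.

## Task

Take the mallet from its rest and, with quick blows of its face, knock the blue pin on the board carrier fully home and after that the orange one. Put the mallet back in its rest as it was, then press the tester's green start button fully down and let go. Never touch the pins or their collars with the gripper or hit the board and its parts with the mallet, do not press start before both pins are home, and leave everything else where it stands.

Things in the scene. Friction and masses are not known exactly. Their poses are not given: they have to be found in the camera images.
- mallet: two-faced mallet, 0.25 kg, in the rest: upright round head 32 mm across, 70 mm tall (white face below, red above) and a flat-sided wooden handle 20 mm wide, 24 mm tall, running level from the head along the mallet's -x to 182 mm from the head's axis. Origin at the centre of the white lower face, z up; the handle's axis is 35 mm above that face.
- mallet_grip (a point): good place to grip the handle from above, on the handle's axis, 60 mm from the head's axis
- rest: grey mallet rest, fixed, left or right: base plate 190 x 75 x 8 mm. Origin at table height below the mallet's grip point, head end to +x. The head stands on the plate between two cheeks 12 mm high, 41 mm apart; a black fork 80 mm to -x (notch 28 mm wide, prongs up to 49 mm above the table) carries the handle's underside at 31 mm.
- rest_seat (a point): where the centre of the mallet's lower face stands in the rest: on the plate, 8 mm above the table, 60 mm to +x of the rest's origin
- carrier: aluminium carrier plate 220 x 210 mm (x, y), 16 mm thick, fixed, a dark green circuit board on it (top at 19 mm). Origin at table height under its centre. The pin posts stand at (0, 80) and (0, -80) mm in its frame, either way round. The tall parts below stand on it: handle and fingers must keep clear of them when a pin goes home.
- heatsink (a point): centre of the top of the dark finned heatsink at the carrier's centre, 70 x 70 mm, top 85 mm above the table
- capacitors (a point): midway between the tops of two dark round capacitors, each 28 mm across, top 76 mm above the table; they stand at (68, 80) and (68, 47) mm in the carrier's frame
- transformer (a point): centre of the top of the yellow transformer, 36 x 58 mm (x, y), top 78 mm above the table, at (-70, -63) mm in the carrier's frame
- post_blue: steel collar post on the carrier with the blue sprung pin in it; collar 28 mm across, its top 40 mm above the table. Origin on the pin's axis at table height (z = 0). Which of the two corners it stands at changes.
- post_orange: steel collar post on the carrier with the orange sprung pin in it; collar 28 mm across, its top 40 mm above the table. Origin on the pin's axis at table height (z = 0). Which of the two corners it stands at changes.
- pin_blue (a joint): how far the blue pin is driven down, m: 0 standing fully up, 0.016 fully home (head seated on its collar). Sprung upward, but its snap sleeve holds it wherever it is left; it takes about 8 N to start and 12 N near home. A blow counts as quick if the pin goes down at over 0.04 m/s. Starts 0 to 3 mm down.
- pin_orange (a joint): how far the orange pin is driven down, m: 0 standing fully up, 0.016 fully home (head seated on its collar). Sprung upward, but its snap sleeve holds it wherever it is left; it takes about 8 N to start and 12 N near home. A blow counts as quick if the pin goes down at over 0.04 m/s. Starts 0 to 3 mm down.
- pin_blue_top (a point): centre of the top of the blue pin's head (disc 22 mm across, 4 mm thick); 60 mm above the table fully up, 44 mm when home
- pin_orange_top (a point): centre of the top of the orange pin's head (disc 22 mm across, 4 mm thick); 60 mm above the table fully up, 44 mm when home
- tester: blue test box 110 x 90 x 50 mm, fixed, origin at table height under its centre, with the green start button on top; left or right, whichever side the mallet rest is not
- start (a joint): green start button, m: 0 up, 0.006 fully down; about 5 N presses it fully, it springs back
- start_top (a point): centre of the top of the green start button (28 mm across)
- flux: amber glass flux bottle with black cap, 44 mm across, 115 mm tall, loose, standing beside the carrier; origin under its centre. Not to be moved.
- spray: blue spray can, 48 mm across, 118 mm tall, loose, standing beside the carrier on the other side; origin under its centre. Not to be moved.
- spool: grey wire spool, 60 mm across, 45 mm tall, loose, beyond the carrier; origin under its centre. Not to be moved.
- spare: spare aluminium heatsink, 50 x 50 x 34 mm, loose, beyond the carrier; origin under its centre. Not to be moved.
- tub: blue two-part tub, 60 x 90 x 35 mm, loose, beyond the carrier; origin under its centre. Not to be moved.
- driver: yellow-handled screwdriver, 180 mm long, lying on the table; origin near the middle of its length, z at its underside. Not to be moved.
- tin: brass tip-cleaning tin, 70 mm across, 40 mm tall, loose; origin under its centre. Not to be moved.
Mind the look-alikes: they are no part of the job. There is more than one size of the rest; the job needs the largest. What is shaped like the tester but pink or white is not meant.

How it is judged:
By the outcome, as a careful person would: the job done as asked, in the order asked, and still so for the second after the job is handed in, with the robot touching nothing.
It also fails if it takes over 67 s, if anything falls off the work surface, if the arm or the gripper's body presses on something with over 40 N, if the wrist force passes 120 N, or if a joint passes its speed limit or range.

## Working session

There is one attempt and no reset: what is moved stays moved. The work goes in short steps, Python scripts to look and compute and a tool call to move; the robot and the scene stay as the last step left them, time stands still between calls to the robot, and variables do not carry over. Pictures are saved under pics/ and viewed, at most 10 in all, crops included, and the job is handed in when it is done.

Besides the shell and the picture viewer there is one more tool, called after "Call:" as name([rows], argument=value, ...), one row to a line, values as JSON. step_arm: Moves the arm, as the interface text tells. Its arguments: {"type":"object","properties":{"commands":{"type":"array"},"grip_force":{"type":"number"}},"required":["commands"]}

```bash
mkdir -p pics; ls
python3 - <<'E'
from cell import *
import cv2
for n in ("top","scene"):
    im=read_camera(n); cv2.imwrite(f"pics/{n}0.png",im[...,::-1])
    m=camera_model(n); print(n,{k:(v if not hasattr(v,'tolist') else v.tolist()) for k,v in m.items()})
print(observe())
E
```

```text
pics
top {'vfov': 54.88121425768522, 'cx': 282.2506018180573, 'cy': 211.91351367234228, 'world_to_cam': [[-0.06321174445131907, -0.9979895519668114, 0.004596686687638695, -0.05645173558687081], [0.9749074946859432, -0.0607633526594801, 0.21415693259560176, -0.5624712595611726], [-0.21344707111740507, 0.01801857759821366, 0.9767884513510272, -1.2885767125811516], [0.0, 0.0, 0.0, 1.0]]}
scene {'vfov': 48.776323983394875, 'cx': 280.38960823702655, 'cy': 197.4530243064535, 'world_to_cam': [[-0.3723222738419454, 0.9280629287425093, -0.00867898006910399, 0.27975426813488596], [-0.705893654649398, -0.2770958436453447, 0.6518681168458781, 0.3039723624593434], [0.6025697243696202, 0.24883145646873336, 0.7582826870928606, -1.6366294224829132], [0.0, 0.0, 0.0, 1.0]]}
{'time': 0.1, 'qpos': array([ 1.06697012e+00,  3.42634989e-01,  1.52494456e+00, -7.20684098e-06,
        1.27536788e+00, -1.45981021e-01]), 'qvel': array([-0.00157294, -0.00028151, -0.00188713, -0.00089228,  0.00028905,
        0.00137916]), 'joint_efforts': array([ 1.26410134e-03, -4.32006276e+01, -2.44695675e+01,  7.19246780e-02,
        5.27190662e-02, -9.01962426e-05]), 'tool_pos': array([0.1836788 , 0.49143105, 0.22611577]), 'tool_rot': array([-3.14025129e+00, -1.90250899e-04,  2.78374944e+00]), 'contact_force': array([-0.16672742, -0.28579948, -0.38338182]), 'torque': array([-0.00876513, -0.04716343,  0.01848871]), 'grip_force': 0.0, 'opening': 0.0926637998112668}
```

View pics/top0.png

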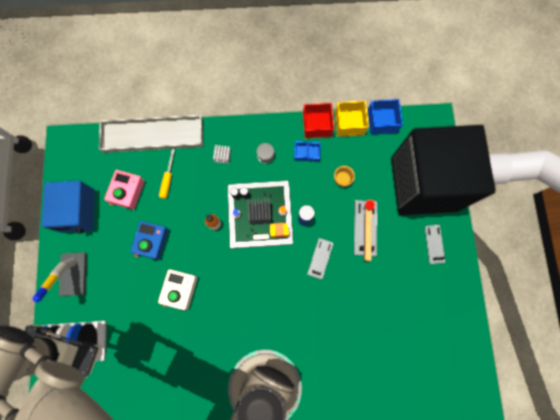

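View pics/scene0.png

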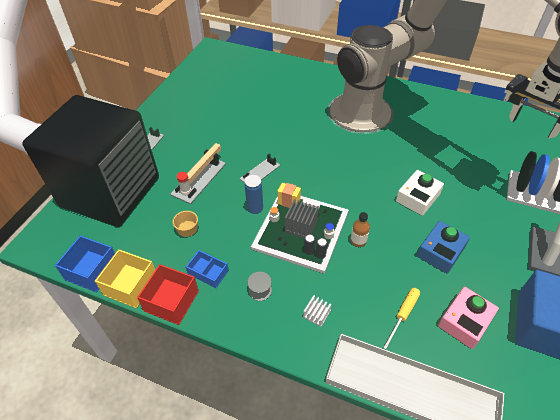

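The top view (up = +x, left = +y) shows:
- **Mallet:** red head at (370,205), in the large rest at (367,228). The smaller rests at (320,258) and (434,244) are empty.
- **Carrier:** at (260,213). The blue pin is at (236,212) near the capacitors, and the orange pin is at (283,210).
- **Testers:** blue at (149,240). The pink one at (124,190) and the white one at (177,290) are decoys.
- **Spray and flux:** spray at (307,215), flux at (212,221).

The blue box with a screen and green button fits the tester, and the largest rest is the one holding the mallet.

```bash
cat > h.py <<'E'
from cell import *
import numpy as np, cv2
def ray(n,uv,m=None):
    m=m or camera_model(n); f=210/np.tan(np.radians(m["vfov"]/2)); W=np.array(m["world_to_cam"])
    d=W[:3,:3].T@np.array([(uv[0]-m["cx"])/f,-(uv[1]-m["cy"])/f,-1]); return -W[:3,:3].T@W[:3,3],d
def onz(n,uv,z,m=None):
    c,d=ray(n,uv,m); return c+d*(z-c[2])/d[2]
def proj(n,p,m=None):
    m=m or camera_model(n); f=210/np.tan(np.radians(m["vfov"]/2)); W=np.array(m["world_to_cam"])
    q=W[:3,:3]@np.array(p)+W[:3,3]; return np.array([m["cx"]+f*q[0]/-q[2],m["cy"]-f*q[1]/-q[2]])
def tri(u1,u2):
    (a,d),(b,e)=ray("top",u1),ray("scene",u2); s=np.linalg.lstsq(np.c_[d,-e],b-a,rcond=None)[0]
    return (a+s[0]*d+b+s[1]*e)/2, np.linalg.norm(a+s[0]*d-b-s[1]*e)
E
python3 - <<'E'
from h import *
np.set_printoptions(precision=4,suppress=True)
im=cv2.imread("pics/top0.png")
for n,uv,z in [("head",(370,205),.078),("handle end",(367.5,258),.055),("blue",(236,212),.06),("orange",(283,210),.06),("hs",(260,211.5),.085),("start",(144,244.5),.06),("tester",(149,240),.05),("spray",(307,213),.118),("flux",(210,220),.115),("boxcorner",(400,212),0.0),("boxL",(395,162),.2)]:
    print(n,onz("top",uv,z))
for a,b in [((370,205),(183,177)),((236,212),(329,228)),((283,210),(275,212)),((144,244.5),(451,231))]: print(tri(a,b))
s=read_camera("scene")
top=cv2.resize(im[170:280,200:420],None,fx=3.6,fy=3.6,interpolation=cv2.INTER_CUBIC)
cv2.imwrite("pics/crop1.png",top)
E
```

```text
head [ 0.5594 -0.3827  0.078 ]
handle end [ 0.3876 -0.3605  0.055 ]
blue [0.5674 0.0625 0.06  ]
orange [ 0.5644 -0.0946  0.06  ]
hs [ 0.5585 -0.0185  0.085 ]
start [0.4771 0.3674 0.06  ]
tester [0.4927 0.3544 0.05  ]
spray [ 0.5369 -0.1692  0.118 ]
flux [0.534  0.1406 0.115 ]
boxcorner [ 0.5452 -0.5036  0.    ]
boxL [ 0.6626 -0.4447  0.2   ]
(array([ 0.5603, -0.3825,  0.0695]), np.float64(0.004745982876214862))
(array([0.5687, 0.0651, 0.0521]), np.float64(0.003868844423278395))
(array([ 0.5666, -0.0924,  0.0466]), np.float64(0.0050052600916655945))
(array([0.4753, 0.3662, 0.07  ]), np.float64(0.00406288804048247))
```

View pics/crop1.png

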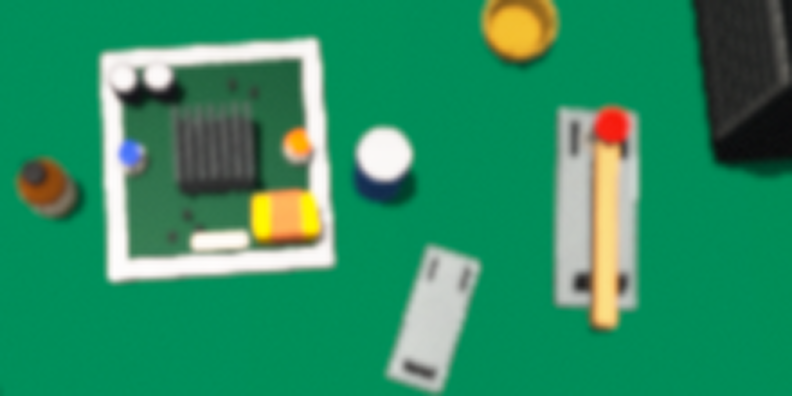

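The crop confirms the mallet in the large rest, with its red head at crop (611,126) and the handle toward -x. Blue pin is at crop (130,153), orange at (298,143), and the transformer blocks -x of orange. I'll move over the carrier and look with the wrist camera.

Call:
step_arm([
  [1,4,-3,1,0,0,0.08],
  [1,7,-6,2,0,0,0.13],
  [1,9,-9,3,0,0,0.13],
  [1,11,-12,4,0,0,0.13],
  [1,13,-15,5,0,0,0.13],
])

```text
time: 0.57
tool_pos: [0.3146, 0.34, 0.277]
tool_rot: [-3.141, -0.0, 2.914]
contact_force: [0.8, 0.9, 0.5]
opening: 0.0917
grip_force: 0.0
```

Call:
step_arm([
  [1,2,-3.5,1,0,0,0.08],
  [1,4,-7,2,0,0,0.16],
  [1,6,-10.5,3,0,0,0.2],
  [1,8,-14,4,0,0,0.22],
  [1,9,-17,5,0,0,0.22],
])

```text
time: 0.98
tool_pos: [0.4051, 0.1693, 0.327]
tool_rot: [-3.141, 0.0, 3.134]
contact_force: [1.2, -0.0, -1.1]
opening: 0.0919
grip_force: 0.0
```

Call:
step_arm([
  [1,1,-4,0,0,0,0],
  [1,2,-8,0,0,0,0],
  [1,3,-11,0,0,0,0],
  [1,4,-14,0,0,0,0],
  [1,5,-17,0,0,0,0],
])

```text
time: 1.4
tool_pos: [0.4539, 0.0, 0.3267]
tool_rot: [3.141, -0.0, 3.133]
contact_force: [0.9, 0.9, 0.3]
opening: 0.0914
grip_force: 0.0
```

Run:
```python
from h import *
import pickle
m=camera_model("wrist"); im=read_camera("wrist"); o=observe()
cv2.imwrite("pics/w1.png",im[...,::-1]); pickle.dump(m,open("w1.pkl","wb"))
print(o["time"],o["tool_pos"],o["tool_rot"],m)
for n,p in [("blue",(.567,.063,.06)),("orange",(.565,-.094,.06))]: print(n,proj("wrist",p,m))
```

```text
1.45 [ 0.45558757 -0.00446944  0.32623217] [-3.13832815e+00  2.29708960e-04  3.13055704e+00] {'vfov': 67.52381950787114, 'cx': 280.12430788818716, 'cy': 208.4660914281353, 'world_to_cam': array([[ 7.04026919e-03,  9.99975197e-01,  2.00126338e-04,
        -3.07696799e-03],
       [-9.52825769e-01,  6.76904459e-03, -3.03442307e-01,
         5.02044241e-01],
       [-3.03436135e-01,  1.94562999e-03,  9.52849792e-01,
        -3.48448420e-01],
       [ 0.00000000e+00,  0.00000000e+00,  0.00000000e+00,
         1.00000000e+00]])}
blue [323.47865389 246.4373688 ]
orange [216.95274569 245.89005548]
```

View pics/w1.png

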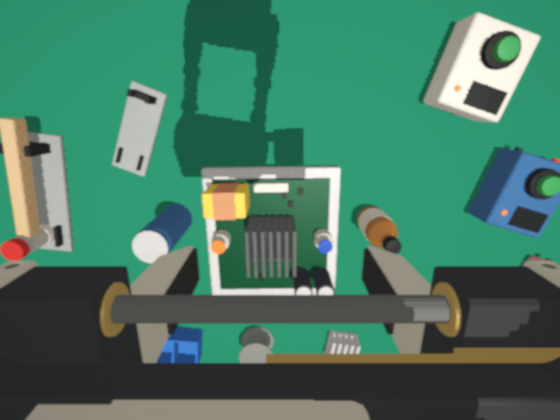

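The wrist view shows the blue pin at (325,247), the orange pin at (219,246), and the start button at (546,183) on the blue tester. The mallet head is at (14,247) and its handle runs up to (12,120).

Run:
```python
from h import *
import pickle
np.set_printoptions(precision=4,suppress=True)
m=pickle.load(open("w1.pkl","rb")); im=cv2.imread("pics/w1.png"); h=cv2.cvtColor(im,cv2.COLOR_BGR2HSV)
def blob(lo,hi,box,h=h):
    x0,y0,x1,y1=box; k=cv2.inRange(h[y0:y1,x0:x1],lo,hi); n,l,s,c=cv2.connectedComponentsWithStats(k)
    i=1+np.argmax(s[1:,4]); return c[i]+[x0,y0],s[i]
for nm,lo,hi,box,z in [("blue",(105,120,80),(130,255,255),(305,225,345,258),.058),("orange",(5,150,120),(20,255,255),(205,232,235,262),.058),
  ("start",(45,120,60),(75,255,255),(520,160,560,205),.062),("red",(0,170,100),(4,255,255),(0,230,40,262),.078)]:
    try: c,s=blob(np.array(lo),np.array(hi),box); print(nm,c,s,onz("wrist",c,z,m))
    except Exception as e: print(nm,e)
# carrier corners
k=cv2.inRange(h,(0,0,120),(180,45,255)); k[:, :195]=0;k[:,345:]=0;k[:160]=0;k[295:]=0
for c in [(202,167),(340,167),(212,295),(332,294)]: print(onz("wrist",c,.016,m))
```

```text
blue [324.3088 246.2868] [ 13  15  13  14 136] [0.5677 0.0645 0.058 ]
orange [218.0833 246.7879] [  7   8  13  15 132] [ 0.5674 -0.0929  0.058 ]
start [548.6597 185.1126] [ 17  15  23  21 382] [0.476  0.3699 0.062 ]
red [ 14.2723 248.9812] [  1   9  28  21 426] [ 0.5596 -0.3772  0.078 ]
[ 0.4556 -0.1174  0.016 ]
[0.4571 0.0898 0.016 ]
[ 0.6767 -0.1185  0.016 ]
[0.6762 0.0872 0.016 ]
```

Call:
step_arm([
  [1,0,-4,0,0,0,0],
  [1,0,-8,0,0,0,0],
  [1,0,-12,0,0,0,0],
  [1,0,-16,-1,0,0,0],
  [1,0,-20,-2,0,0,0],
])

```text
time: 1.87
tool_pos: [0.4537, -0.2, 0.3068]
tool_rot: [-3.141, 0.001, 3.134]
contact_force: [1.3, 0.4, 0.7]
opening: 0.0918
grip_force: 0.0
```

Call:
step_arm([
  [1,0,-4,-1,0,0,0],
  [1,0,-8,-2,0,0,0],
  [1,0,-12,-3,0,0,0],
  [1,0,-16.5,-4,0,0,0],
  [1,0,-16.5,-5,0,0,0],
])

```text
time: 2.28
tool_pos: [0.4529, -0.3691, 0.2551]
tool_rot: [-3.14, -0.001, 3.129]
contact_force: [-1.1, 0.3, -1.4]
opening: 0.092
grip_force: 0.0
```

Run:
```python
from h import *
import pickle
m=camera_model("wrist"); im=read_camera("wrist"); o=observe()
cv2.imwrite("pics/w2.png",im[...,::-1]); pickle.dump(m,open("w2.pkl","wb"))
print(o["time"],o["tool_pos"],o["tool_rot"])
```

```text
2.3333 [ 0.45236121 -0.36613009  0.25249504] [ 3.1386306  -0.0037693   3.12942699]
```

View pics/w2.png

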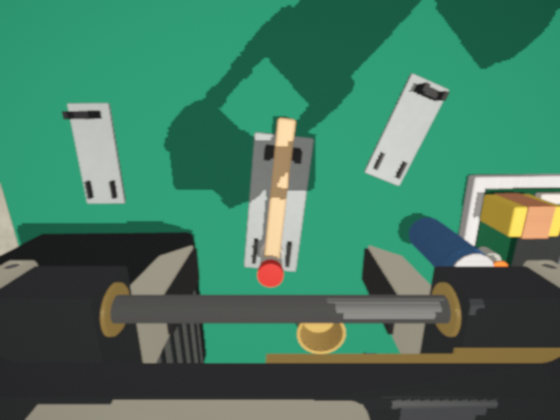

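The wrist view shows the red head at (270,274), the handle end at (286,120), and rest plate corners at about (255,133), (314,137), (245,267) and (296,271).

Run:
```python
from h import *
import pickle
np.set_printoptions(precision=4,suppress=True)
m=pickle.load(open("w2.pkl","rb")); im=cv2.imread("pics/w2.png"); h=cv2.cvtColor(im,cv2.COLOR_BGR2HSV)
k=cv2.inRange(h,(0,170,100),(4,255,255))|cv2.inRange(h,(175,170,100),(180,255,255)); k[:250]=0;k[290:]=0;k[:,:250]=0;k[:,295:]=0
M=cv2.moments(k,True); c=(M['m10']/M['m00'],M['m01']/M['m00']); x=cv2.boundingRect(k)
red=onz("wrist",c,.078,m); print("red",c,x,red)
k=cv2.inRange(h,(8,50,60),(28,200,255)); k[:115]=0;k[255:]=0;k[:,:255]=0;k[:,305:]=0
L=[];R=[]
for r in range(126,246,8):
    cs=np.where(k[r])[0]
    if len(cs)>5: L.append(onz("wrist",(cs[0]-.5,r),.055,m)); R.append(onz("wrist",(cs[-1]+.5,r),.055,m)); 
L=np.array(L);R=np.array(R)
for e in (L,R): p=np.polyfit(e[:,0],e[:,1],1); print("edge",p,np.polyval(p,[.38,.5,.56]),np.std(e[:,1]-np.polyval(p,e[:,0])))
print((R-L)[:,1])
print("end",onz("wrist",(286,118.5),.055,m))
for c in [(255,133),(314,137),(245,267),(296,271)]: print(onz("wrist",c,.008,m))
```

```text
red (269.9726890756302, 273.0378151260504) (259, 261, 23, 25) [ 0.5591 -0.383   0.078 ]
edge [-0.1199 -0.3269] [-0.3725 -0.3869 -0.394 ] 0.0005025358465950767
edge [-0.1297 -0.3012] [-0.3505 -0.366  -0.3738] 0.0005716760811221931
[0.021  0.0222 0.0213 0.0237 0.0227 0.0206 0.0208 0.021  0.0199 0.0201
 0.0215 0.0216 0.0206 0.0208 0.0209]
end [ 0.3821 -0.3625  0.055 ]
[ 0.4006 -0.4008  0.008 ]
[ 0.4063 -0.3266  0.008 ]
[ 0.5882 -0.4218  0.008 ]
[ 0.5954 -0.3485  0.008 ]
```

Call:
step_arm([
  [1,2,-0.5,-4,0,0,-0.11],
  [1,3.5,-0.8,-8,0,0,-0.11],
  [1,4.6,-1.0,-11,0,0,-0.11],
  [1,4.6,-1.0,-14,0,0,-0.11],
  [1,4.6,-1.0,-14,0,0,-0.11],
])

```text
time: 2.75
tool_pos: [0.4977, -0.3689, 0.1101]
tool_rot: [3.133, -0.01, 3.025]
contact_force: [-0.8, 1.6, -1.4]
opening: 0.0916
grip_force: 0.0
```

Call:
step_arm([
  [1,0,0,0,0,0,0],
  [1,0,0,0,0,0,0],
])

```text
time: 2.92
tool_pos: [0.5007, -0.3732, 0.1191]
tool_rot: [-3.14, 0.002, 3.024]
contact_force: [0.3, -0.1, -0.3]
opening: 0.0915
grip_force: 0.0
```

Run:
```python
from h import *
import pickle
m=camera_model("wrist"); im=read_camera("wrist"); pickle.dump(m,open("w3.pkl","wb")); cv2.imwrite("pics/w3.png",im[...,::-1])
for i in range(3):
    o=observe(); print(o["tool_pos"],o["tool_rot"])
    read_camera("wrist")
print(proj("wrist",(.4995,-.3763,.055),m),proj("wrist",(.559,-.3835,.078),m))
```

```text
[ 0.50090937 -0.37369104  0.11972931] [-3.139066    0.00352931  3.0241438 ]
[ 0.50085518 -0.3738875   0.11983039] [-3.1388132   0.00386635  3.02393934]
[ 0.50070225 -0.37392036  0.11960596] [-3.13896613  0.00369908  3.02376259]
[276.02144525 220.65829925] [275.53895248 307.61242469]
```

View pics/w3.png

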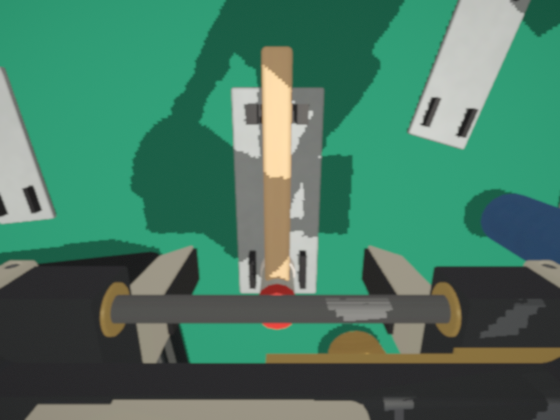

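The handle is aligned between the fingers, with its centre at about (278,220). I'll lower and grip.

Call:
step_arm([
  [1,-0.1,-0.2,-3,0,0,0],
  [1,-0.1,-0.2,-6,0,0,0],
  [1,-0.1,-0.2,-8,0,0,0],
  [1,-0.1,-0.2,-9.5,0,0,0],
  [1,-0.1,-0.2,-9.5,0,0,0],
])

```text
time: 3.53
tool_pos: [0.4975, -0.3742, 0.0195]
tool_rot: [3.139, -0.004, 3.023]
contact_force: [-0.5, 0.6, -0.5]
opening: 0.0922
grip_force: 0.0
```

Call:
step_arm([
  [1,0,0,0,0,0,0],
  [0.3,0,0,0,0,0,0],
  [0.3,0,0,0,0,0,0],
  [0.3,0,0,0,0,0,0],
  [0.1,0,0,0,0,0,0],
], grip_force=20)

```text
time: 3.95
tool_pos: [0.4993, -0.3756, 0.0229]
tool_rot: [-3.141, 0.002, 3.024]
contact_force: [-0.2, -0.2, 0.1]
opening: 0.0697
grip_force: 0.0
```

Call:
step_arm([
  [0.1,0,0,0,0,0,0],
  [0,0,0,0,0,0,0],
  [0,0,0,0,0,0,0],
  [0,0,0,0,0,0,0],
  [0,0,0,0,0,0,0],
], grip_force=60)

```text
time: 4.37
tool_pos: [0.4988, -0.3752, 0.0217]
tool_rot: [3.141, -0.0, 3.024]
contact_force: [-0.2, -0.3, -0.2]
opening: 0.0366
grip_force: 0.0
```

Call:
step_arm([
  [0,0,0,0,0,0,0],
  [0,0,0,0,0,0,0],
  [0,0,0,0,0,0,0],
])

```text
time: 4.62
tool_pos: [0.4988, -0.3753, 0.0217]
tool_rot: [3.142, -0.0, 3.024]
contact_force: [0.6, -0.6, -0.1]
opening: 0.0197
grip_force: 60.0
```

Call:
step_arm([
  [0,0,0,1.5,0,0,0],
  [0,0,0,4,0,0,0],
  [0,0,0,8,0,0,0],
  [0,0,0,12,0,0,0],
  [0,0,0,16,0,0,0],
])

```text
time: 5.03
tool_pos: [0.4982, -0.3746, 0.1825]
tool_rot: [3.14, -0.002, 3.024]
contact_force: [0.8, -1.1, -2.7]
opening: 0.0197
grip_force: 60.0
```

Call:
step_arm([
  [0,0,3,0,0,0,0.04],
  [0,0,7,0,0,0,0.08],
  [0,0,11,0,0,0,0.11],
  [0,0,15,0,0,0,0.11],
  [0,0,19,0,0,0,0.11],
])

```text
time: 5.45
tool_pos: [0.498, -0.1833, 0.1813]
tool_rot: [3.141, -0.001, 3.133]
contact_force: [1.0, 0.6, -2.3]
opening: 0.0196
grip_force: 60.0
```

Call:
step_arm([
  [0,0,4,0,0,0,0],
  [0,0.4,8,0,0,0,0],
  [0,0.8,12,0,0,0,0],
  [0,0.8,16,0,0,0,0],
  [0,0.8,20,0,0,0,0],
])

```text
time: 5.87
tool_pos: [0.5061, 0.0167, 0.1814]
tool_rot: [3.141, -0.001, 3.134]
contact_force: [1.4, -0.1, -2.2]
opening: 0.0197
grip_force: 60.0
```

Call:
step_arm([
  [0,0,3,-2,0,0,0],
  [0,0,5,-5,0,0,0],
  [0,0,5.1,-7,0,0,0],
  [0,0,5.1,-8,0,0,0],
  [0,0,5.1,-8,0,0,0],
])

```text
time: 6.28
tool_pos: [0.505, 0.0659, 0.0994]
tool_rot: [-3.142, -0.005, 3.134]
contact_force: [-0.3, -0.6, -2.8]
opening: 0.0197
grip_force: 60.0
```

Run:
```python
from h import *
import pickle
for i in range(2): s=read_camera("scene"); 
o=observe(); print(o["time"],o["tool_pos"],o["tool_rot"],o["contact_force"],o["torque"],o["opening"])
m=camera_model("wrist"); im=read_camera("wrist"); pickle.dump(m,open("w4.pkl","wb"))
t=read_camera("top")
a=im[...,::-1][150:330,180:460]; b=t[...,::-1][170:270,190:330]; c=s[...,::-1][150:270,230:400]
R=lambda x,w,h:cv2.resize(x,(w,h),interpolation=cv2.INTER_CUBIC)
cv2.imwrite("pics/c4.png",np.vstack([np.hstack([R(b,400,286),R(c,400,286)]),R(a,800,300)[:,:]]))
```

```text
6.3833 [0.50724202 0.06512621 0.10213977] [-3.14152117e+00  1.36336276e-04  3.13300195e+00] [-0.00257818 -0.34144191 -2.49049988] [ 0.01769146  0.09513464 -0.00826157] 0.019782684373713683
```

View pics/c4.png

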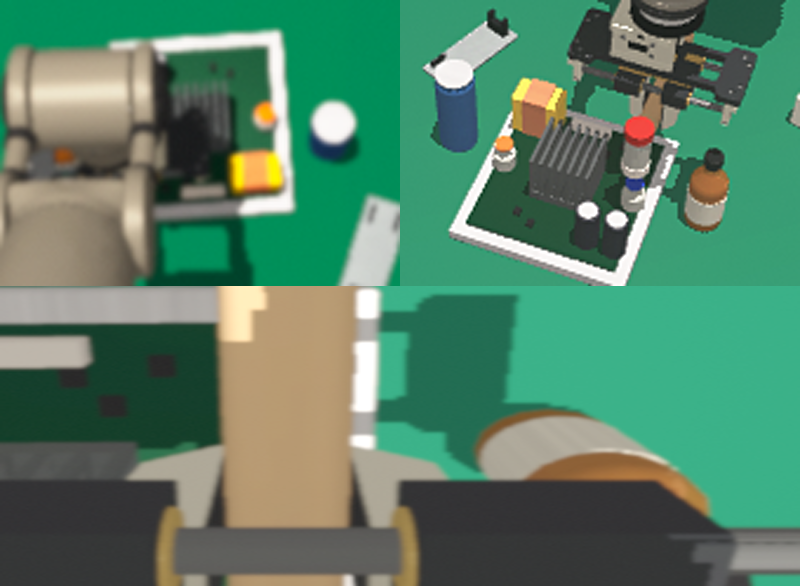

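The scene crop shows the red and white head directly over the blue pin, with the head top at crop (639,131) and the pin at (633,184). Next I'll check the alignment numerically.

Run:
```python
from h import *
np.set_printoptions(precision=4,suppress=True)
s=read_camera("scene")[...,::-1]; h=cv2.cvtColor(s,cv2.COLOR_BGR2HSV)
s0=cv2.cvtColor(cv2.imread("pics/scene0.png"),cv2.COLOR_BGR2HSV)
def bl(h,lo,hi,b):
    k=cv2.inRange(h[b[1]:b[3],b[0]:b[2]],np.array(lo),np.array(hi)); M=cv2.moments(k,True); x=cv2.boundingRect(k); return M['m10']/M['m00']+b[0],M['m01']/M['m00']+b[1],x
p0=bl(s0,(110,120,80),(130,255,255),(318,218,340,245)); o0=bl(s0,(5,150,120),(16,255,255),(265,204,284,222)); r=bl(h,(0,160,90),(6,255,255),(318,190,346,218)); r0=bl(s0,(0,160,90),(6,255,255),(170,165,200,195))
print(p0,o0,r,r0)
print("blue",proj("scene",(.5677,.065,.056)),"orange",proj("scene",(.5675,-.0935,.056)))
print("red carried",proj("scene",(.5677,.065,.150)),"red rest",proj("scene",(.559,-.383,.070)))
```

```text
(329.30232558139534, 226.04651162790697, (8, 5, 8, 7)) (273.8974358974359, 209.87179487179486, (6, 3, 7, 7)) (331.0615384615385, 204.34615384615384, (7, 9, 13, 12)) (182.08510638297872, 176.5744680851064, (7, 7, 11, 10))
blue [328.4459 226.7872] orange [273.5628 209.8763]
red carried [331.0626 204.212 ] red rest [182.2187 176.3518]
```

Call:
step_arm([
  [0,0,0.1,-1.5,0,0,0],
  [0,0,0.1,-4.5,0,0,0],
  [0,0,0.1,-4.6,0,0,0],
])

```text
time: 6.78
tool_pos: [0.5075, 0.0662, 0.0547]
tool_rot: [3.142, 0.001, 3.133]
contact_force: [1.8, 0.4, 1.6]
opening: 0.0195
grip_force: 60.0
```

Call:
step_arm([
  [0,0,0,2,0,0,0],
  [0,0,0,5,0,0,0],
  [0,0,0,5,0,0,0],
])

```text
time: 7.03
tool_pos: [0.5099, 0.0664, 0.1114]
tool_rot: [-3.142, 0.009, 3.133]
contact_force: [1.0, 0.8, -2.2]
opening: 0.0196
grip_force: 60.0
```

Run:
```python
from h import *
read_camera("top"); s=read_camera("scene")[...,::-1]; o=observe(); print(o["time"],o["tool_pos"],o["contact_force"],o["torque"])
h=cv2.cvtColor(s,cv2.COLOR_BGR2HSV)
for lo,hi,b in [((110,120,60),(130,255,255),(315,210,343,248)),((0,160,90),(6,255,255),(318,180,346,218))]:
    k=cv2.inRange(h[b[1]:b[3],b[0]:b[2]],np.array(lo),np.array(hi)); M=cv2.moments(k,True); print(M['m10']/M['m00']+b[0],M['m01']/M['m00']+b[1],cv2.boundingRect(k))
z=o["tool_pos"][2]
print("head pred",proj("scene",(o["tool_pos"][0]+.0605,o["tool_pos"][1],z+.048)),"pin home",proj("scene",(.5677,.066,.0405)),"pin up",proj("scene",(.5677,.066,.056)))
cv2.imwrite("pics/c5.png",cv2.resize(s[170:260,265:385],(800,600),interpolation=cv2.INTER_CUBIC))
```

```text
7.1333 [0.5077207  0.06648217 0.10768855] [-0.64057465  0.6036133  -2.78776604] [ 0.0510557   0.09407513 -0.02079837]
328.975 229.675 (11, 17, 7, 7)
332.0381679389313 201.87786259541986 (8, 16, 13, 13)
head pred [331.73320971 203.07086152] pin home [328.39727056 230.37137594] pin up [328.80348232 226.89695378]
```

View pics/c5.png

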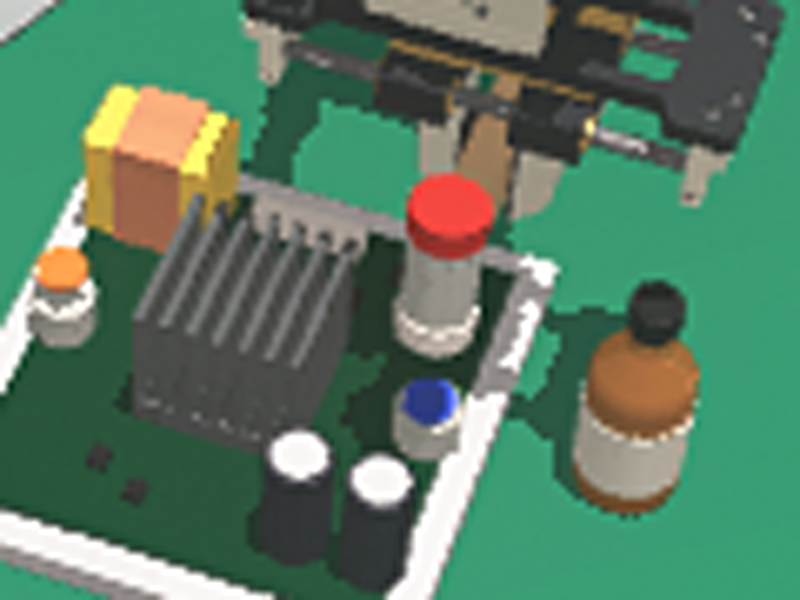

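The crop shows the blue head down on its collar, at (430,402), so it looks home. The mallet tilted about 0.07 rad in the grip. I'll level it by pitching the tool and strike once more to be sure.

Call:
step_arm([
  [0,-0.2,0,0,0,0.07,0],
  [0,-0.2,0,0,0,0.07,0],
  [0,-0.2,0,-2,0,0.07,0],
  [0,-0.2,0,-4.9,0,0.07,0],
  [0,-0.2,0,-4.9,0,0.07,0],
])

```text
time: 7.55
tool_pos: [0.5029, 0.0667, 0.0533]
tool_rot: [-3.141, -0.074, 3.133]
contact_force: [-0.7, 0.3, -2.0]
opening: 0.0195
grip_force: 60.0
```

Call:
step_arm([
  [0,0,0,0,0,0,0],
])

```text
time: 7.63
tool_pos: [0.5038, 0.0667, 0.0559]
tool_rot: [-3.141, -0.073, 3.134]
contact_force: [-0.2, -0.1, -2.9]
opening: 0.0197
grip_force: 60.0
```

Call:
step_arm([
  [0,0,0,2,0,0,0],
  [0,0,0,6,0,0,0],
  [0,0,0,6,0,0,0],
])

```text
time: 7.88
tool_pos: [0.5084, 0.0668, 0.1235]
tool_rot: [-3.141, -0.059, 3.134]
contact_force: [3.2, -0.9, -1.3]
opening: 0.0198
grip_force: 60.0
```

```bash
cat > chk.py <<'E'
from h import *
read_camera("top"); s=read_camera("scene")[...,::-1]; o=observe(); print(o["time"],o["tool_pos"],o["tool_rot"],o["contact_force"])
h=cv2.cvtColor(s,cv2.COLOR_BGR2HSV)
def cen(lo,hi,b):
    k=cv2.inRange(h[b[1]:b[3],b[0]:b[2]],np.array(lo),np.array(hi)); M=cv2.moments(k,True); return (M['m10']/M['m00']+b[0],M['m01']/M['m00']+b[1],cv2.boundingRect(k)) if M['m00'] else None
print("blue",cen((110,120,60),(130,255,255),(315,210,343,248)),"home",proj("scene",(.5677,.066,.0405)))
print("orange",cen((5,150,120),(16,255,255),(262,204,287,226)),"home",proj("scene",(.5677,-.0935,.0405)))
E
cat > red.py <<'E'
from chk import *
import sys
dx,dy=map(float,sys.argv[1:3]); p=o["tool_pos"]; q=proj("scene",(p[0]+dx,p[1]+dy,p[2]+.048)); b=[int(q[0])-16,int(q[1])-16,int(q[0])+16,int(q[1])+16]
print("red",cen((0,160,90),(6,255,255),b),"pred",q)
E
python3 red.py .062 0
```

```text
7.9833 [0.5059186  0.06676423 0.11902047] [-3.14106834 -0.06520992  3.13381332] [-0.52458218 -0.48110643 -3.1204456 ]
blue (328.97435897435895, 229.5897435897436, (11, 17, 7, 7)) home [328.39727056 230.37137594]
orange (273.95, 209.8, (9, 3, 7, 7)) home [273.64610796 213.45101671]
red (332.7258064516129, 197.76612903225805, (11, 8, 13, 12)) pred [332.22248993 200.08558076]
```

```bash
cat > tilt.py <<'E'
from h import *
m=camera_model("wrist"); im=read_camera("wrist")[...,::-1]; cv2.imwrite("pics/tw.png",im); h=cv2.cvtColor(im,cv2.COLOR_BGR2HSV)
k=cv2.inRange(h,(5,40,50),(28,220,255)); k[:,:225]=0;k[:,335:]=0
f=210/np.tan(np.radians(m["vfov"]/2)); W=np.array(m["world_to_cam"]); P=[]
for r in range(0,245,6):
    c=np.where(k[r])[0]
    if len(c)<25: continue
    w=c[-1]-c[0]+1; d=.020*f/w; uc=(c[0]+c[-1])/2
    p=W[:3,:3].T@(np.array([(uc-m["cx"])/f*d,-(r-m["cy"])/f*d,-d])-W[:3,3]); P.append([r,w,*p])
P=np.array(P); print(P[::5].round(3)); R=np.array(observe()["tool_rot"])
D=P[:,2:4]-P[:,2:4].mean(0); s=np.linalg.svd(D)[2][0]; t=D@s
print("handle slope dz/d(-x or along)",np.polyfit(t,P[:,4],1),s,"tool",R)
E
python3 tilt.py; python3 -c "
import cv2,numpy as np
a=cv2.imread('pics/tw.png')
from cell import *
s=read_camera('scene')[...,::-1][150:255,260:400]
cv2.imwrite('pics/c6.png',np.hstack([cv2.resize(a,(320,600)),cv2.resize(s,(480,360),interpolation=cv2.INTER_CUBIC) if 0 else cv2.copyMakeBorder(cv2.resize(s,(480,360),interpolation=cv2.INTER_CUBIC),0,240,0,0,cv2.BORDER_CONSTANT)]))"
```

```text
[[1.80e+01 4.60e+01 3.88e-01 6.70e-02 1.29e-01]
 [4.80e+01 4.80e+01 4.02e-01 6.70e-02 1.39e-01]
 [7.80e+01 4.80e+01 4.14e-01 6.70e-02 1.42e-01]
 [1.08e+02 4.60e+01 4.26e-01 6.70e-02 1.39e-01]
 [1.38e+02 4.60e+01 4.38e-01 6.70e-02 1.42e-01]
 [1.68e+02 4.50e+01 4.51e-01 6.60e-02 1.42e-01]
 [1.98e+02 4.50e+01 4.64e-01 6.60e-02 1.45e-01]
 [2.28e+02 4.40e+01 4.78e-01 6.60e-02 1.45e-01]]
handle slope dz/d(-x or along) [0.12014683 0.14189647] [ 0.99996974 -0.00777955] tool [-3.14110431 -0.06850555  3.13386422]
```

View pics/c6.png

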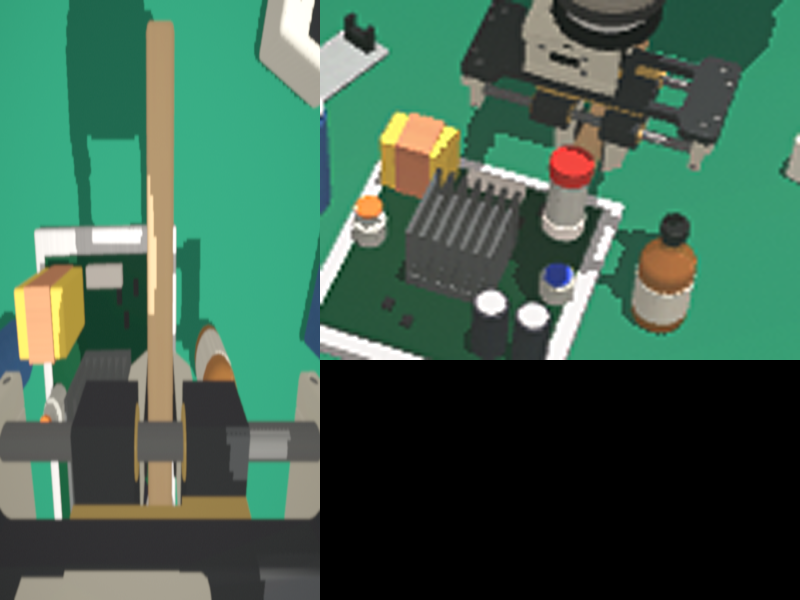

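```bash
cat > ang.py <<'E'
from h import *
from scipy.optimize import brentq
def ang():
    # handle-end row -> handle slope (head-up positive), grip axis near the grasp point
    m=camera_model("wrist"); h=cv2.cvtColor(read_camera("wrist")[...,::-1],cv2.COLOR_BGR2HSV); o=observe()
    k=cv2.inRange(h,(5,40,50),(28,220,255)); k[:,:225]=0;k[:,335:]=0
    r=np.where((k[:,225:335]>0).sum(1)>25)[0][0]; u=np.where(k[r+4])[0].mean()
    rp,pt,yw=o["tool_rot"]; a=yw-np.pi; ex=np.array([np.cos(a),np.sin(a),0])
    tz=np.array([-np.sin(-pt)*np.cos(a),-np.sin(-pt)*np.sin(a),-np.cos(pt)])
    g=o["tool_pos"]-.019*tz
    def e(t): 
        d=np.cos(t)*ex+[0,0,np.sin(t)]; n=-np.sin(t)*ex+[0,0,np.cos(t)]
        return g-.1215*d+n*.0143
    th=brentq(lambda t: proj("wrist",e(t),m)[1]-r,-.3,.4)
    d=np.cos(th)*ex+[0,0,np.sin(th)]; n=-np.sin(th)*ex+[0,0,np.cos(th)]
    face=g+.0605*d+.0023*n-.035*n
    print("t",o["time"],"row",r,u,"slope",th,"face",face,"red",proj("scene",face+.0617*n),"tcp",o["tool_pos"],o["tool_rot"],o["contact_force"]); return th
if __name__=="__main__": ang()
E
python3 ang.py
```

```text
t 8.1333 row 15 279.5 slope 0.21185534300069972 face [0.57136064 0.06625236 0.11586155] red [333.51603793 194.92709677] tcp [0.50397823 0.06677961 0.1161577 ] [-3.14112706 -0.07170055  3.13376804] [-0.34701208  0.54326408 -2.81400152]
```

The picture shows the handle and head sloping up about 0.12 rad in world, with the blue pin seated (unchanged by the second blow). I'll level the mallet, lift it, swing it half a turn and go over the orange pin.

Call:
step_arm([
  [0,0,0,3,0,0.06,0],
  [0,0,0,6,0,0.12,0],
  [0,0,0,6,0,0.12,0],
])

```text
time: 8.38
tool_pos: [0.5076, 0.0666, 0.1803]
tool_rot: [-3.14, -0.186, 3.133]
contact_force: [1.4, -0.1, -2.1]
opening: 0.0195
grip_force: 60.0
```

Call:
step_arm([
  [0,0.5,-0.6,0,0,0,-0.12],
  [0,1,-1.2,0,0,0,-0.24],
  [0,1.5,-1.8,0,0,0,-0.36],
  [0,2,-2.5,0,0,0,-0.48],
  [0,2.5,-3.2,0,0,0,-0.6],
])

```text
time: 8.8
tool_pos: [0.5294, 0.0345, 0.1749]
tool_rot: [-3.139, -0.192, 2.527]
contact_force: [0.2, -0.3, -2.7]
opening: 0.0195
grip_force: 60.0
```

Call:
step_arm([
  [0,0.5,-0.6,0,0,0,-0.12],
  [0,1,-1.2,0,0,0,-0.24],
  [0,1.5,-1.8,0,0,0,-0.36],
  [0,2,-2.5,0,0,0,-0.48],
  [0,2.5,-3.2,0,0,0,-0.6],
])

```text
time: 9.22
tool_pos: [0.5543, 0.0024, 0.1749]
tool_rot: [-3.138, -0.191, 1.927]
contact_force: [-0.1, 0.2, -2.7]
opening: 0.0199
grip_force: 60.0
```

Call:
step_arm([
  [0,0.5,-0.6,0,0,0,-0.12],
  [0,1,-1.2,0,0,0,-0.24],
  [0,1.5,-1.8,0,0,0,-0.36],
  [0,2,-2.5,0,0,0,-0.48],
  [0,2.5,-3.2,0,0,0,-0.6],
])

```text
time: 9.63
tool_pos: [0.5792, -0.0296, 0.1748]
tool_rot: [-3.138, -0.19, 1.327]
contact_force: [-0.1, 0.9, -3.9]
opening: 0.0199
grip_force: 60.0
```

Call:
step_arm([
  [0,0.5,-0.6,0,0,0,-0.12],
  [0,1,-1.2,0,0,0,-0.24],
  [0,1.5,-1.8,0,0,0,-0.36],
  [0,2,-2.5,0,0,0,-0.48],
  [0,2.5,-3.2,0,0,0,-0.6],
])

```text
time: 10.05
tool_pos: [0.6041, -0.0615, 0.1747]
tool_rot: [-3.138, -0.189, 0.727]
contact_force: [-0.1, 1.4, -3.3]
opening: 0.0198
grip_force: 60.0
```

Call:
step_arm([
  [0,0.5,-0.6,0,0,0,-0.12],
  [0,1,-1.2,0,0,0,-0.24],
  [0,1.5,-1.8,0,0,0,-0.36],
  [0,2,-2.5,0,0,0,-0.48],
  [0,2.5,-3.2,0,0,0,-0.6],
])

```text
time: 10.47
tool_pos: [0.6291, -0.0934, 0.1746]
tool_rot: [-3.139, -0.188, 0.127]
contact_force: [1.0, 0.0, -2.3]
opening: 0.0194
grip_force: 60.0
```

Call:
step_arm([
  [0,0,0,0,0,0,-0.07],
  [0,0,0,0,0,0,-0.13],
  [0,0,0,0,0,0,-0.13],
])

```text
time: 10.72
tool_pos: [0.6289, -0.0927, 0.1747]
tool_rot: [-3.139, -0.187, 0.002]
contact_force: [1.3, 0.3, -3.6]
opening: 0.0197
grip_force: 60.0
```

```bash
python3 red.py -.064 0; python3 tilt.py
```

```text
10.8167 [ 0.62917504 -0.09292446  0.17530005] [-3.13969719 -0.18793653  0.00573157] [ 0.05805891 -0.17135204 -2.61748248]
blue (329.0, 229.5, (11, 17, 7, 6)) home [328.39727056 230.37137594]
orange (273.8157894736842, 209.92105263157896, (9, 3, 7, 7)) home [273.64610796 213.45101671]
red None pred [272.79604937 166.70534648]
[[ 1.80e+01  4.60e+01  7.48e-01 -9.30e-02  2.00e-01]
 [ 4.80e+01  4.90e+01  7.32e-01 -9.30e-02  2.10e-01]
 [ 7.80e+01  4.80e+01  7.20e-01 -9.20e-02  2.09e-01]
 [ 1.08e+02  4.70e+01  7.09e-01 -9.30e-02  2.08e-01]
 [ 1.38e+02  4.70e+01  6.96e-01 -9.30e-02  2.09e-01]
 [ 1.68e+02  4.60e+01  6.83e-01 -9.30e-02  2.08e-01]
 [ 1.98e+02  4.60e+01  6.70e-01 -9.30e-02  2.10e-01]
 [ 2.28e+02  4.60e+01  6.57e-01 -9.30e-02  2.11e-01]]
handle slope dz/d(-x or along) [0.02561474 0.20907361] [-0.99995666 -0.00930973] tool [-3.13983374 -0.18853361  0.00553837]
```

The mallet is level again and over the orange pin. I'll lower it and settle, then strike more gently with little overtravel.

Call:
step_arm([
  [0,0.1,-0.1,-4,0,0,0],
  [0,0.1,-0.1,-7,0,0,0],
  [0,0.1,-0.1,-8.3,0,0,0],
  [0,0.1,-0.1,-8.3,0,0,0],
  [0,0.1,-0.1,-8.3,0,0,0],
])

```text
time: 11.28
tool_pos: [0.6306, -0.0943, 0.0931]
tool_rot: [-3.14, -0.189, 0.004]
contact_force: [0.8, 0.2, -2.6]
opening: 0.0197
grip_force: 60.0
```

```bash
python3 chk.py; python3 -c "
from h import *
t=read_camera('top'); cv2.imwrite('pics/t7.png',t[...,::-1]); s=read_camera('scene')[...,::-1][130:240,220:380]; w=read_camera('wrist')[...,::-1]
cv2.imwrite('pics/c7.png',np.hstack([cv2.resize(s,(480,330),interpolation=cv2.INTER_CUBIC),cv2.resize(t[...,::-1][150:270,200:330],(320,330),interpolation=cv2.INTER_CUBIC)]))"
```

```text
11.3833 [ 0.63195167 -0.0945974   0.09533564] [-3.14106163 -0.19280245  0.00422242] [ 0.7890021   0.87639015 -2.50891132]
blue (329.0, 229.5, (11, 17, 7, 6)) home [328.39727056 230.37137594]
orange (276.6, 210.6, (14, 5, 2, 4)) home [273.64610796 213.45101671]
```

View pics/c7.png

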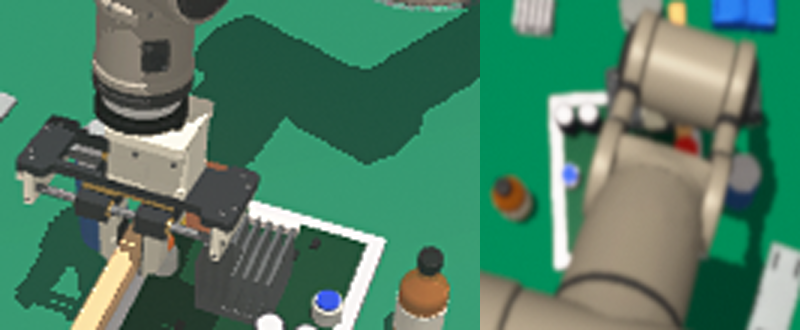

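The top crop shows the red head peeking through the arm at (686,145). I'll measure it.

Run:
```python
from h import *
im=cv2.imread("pics/t7.png"); h=cv2.cvtColor(im,cv2.COLOR_BGR2HSV)
k=cv2.inRange(h,(0,150,70),(5,255,255))|cv2.inRange(h,(174,150,70),(180,255,255)); k[:185]=0;k[220:]=0;k[:,:265]=0;k[:,300:]=0
M=cv2.moments(k,True);c=(M['m10']/M['m00'],M['m01']/M['m00']);x,y,w,hh=cv2.boundingRect(k);print(c,x,y,w,hh,onz("top",c,.151),onz("top",(x+w/2,y+hh/2),.151),proj("top",(.5675,-.094,.151)))
```

```text
(283.5263157894737, 202.39473684210526) 279 200 9 6 [ 0.56832189 -0.09586245  0.151     ] [ 0.56638477 -0.09565604  0.151     ] [282.94839529 202.68576672]
```

Call:
step_arm([
  [0,-0.1,0,-1,0,0,0],
  [0,-0.1,0,-2.6,0,0,0],
  [0,-0.1,0,-3.8,0,0,0],
])

```text
time: 11.78
tool_pos: [0.6319, -0.0948, 0.057]
tool_rot: [3.141, -0.196, 0.004]
contact_force: [8.2, -0.3, 13.6]
opening: 0.0195
grip_force: 60.0
```

Call:
step_arm([
  [0,0,0,0,0,0,0],
])

```text
time: 11.87
tool_pos: [0.6318, -0.0948, 0.0561]
tool_rot: [-3.142, -0.195, 0.004]
contact_force: [2.7, -0.6, 0.6]
opening: 0.0196
grip_force: 60.0
```

Call:
step_arm([
  [0,0,0,3,0,0,0],
  [0,0,0,7,0,0,0],
  [0,0,0,11,0,0,0],
  [0,0,0,12,0,0,0],
  [0,0,0,12,0,0,0],
])

```text
time: 12.28
tool_pos: [0.6319, -0.0948, 0.1801]
tool_rot: [3.14, -0.198, 0.004]
contact_force: [0.4, -0.0, -1.7]
opening: 0.0196
grip_force: 60.0
```

```bash
python3 chk.py; python3 tilt.py
```

```text
12.3833 [ 0.62909487 -0.09401298  0.1745574 ] [-3.13980598 -0.18858347  0.00372176] [-1.35114980e-03 -1.75911401e-01 -3.60072800e+00]
blue (329.0, 229.5, (11, 17, 7, 6)) home [328.39727056 230.37137594]
orange (273.97222222222223, 212.91666666666666, (9, 6, 7, 7)) home [273.64610796 213.45101671]
[[ 2.40e+01  4.40e+01  7.48e-01 -9.40e-02  1.93e-01]
 [ 5.40e+01  4.70e+01  7.31e-01 -9.40e-02  2.04e-01]
 [ 8.40e+01  4.60e+01  7.19e-01 -9.40e-02  2.03e-01]
 [ 1.14e+02  4.50e+01  7.07e-01 -9.40e-02  2.01e-01]
 [ 1.44e+02  4.60e+01  6.93e-01 -9.40e-02  2.06e-01]
 [ 1.74e+02  4.60e+01  6.81e-01 -9.40e-02  2.07e-01]
 [ 2.04e+02  4.60e+01  6.68e-01 -9.40e-02  2.09e-01]
 [ 2.34e+02  4.60e+01  6.55e-01 -9.40e-02  2.11e-01]]
handle slope dz/d(-x or along) [0.09988394 0.20486654] [-0.99998555 -0.00537529] tool [-3.13905564 -0.18620536  0.00346967]
```

The orange pin went down about 13.7 mm and may be home, but I want a second blow to be certain. The mallet has tilted further in the grip, so I'll put it in the rest, regrip it squarely and strike again.

Call:
step_arm([
  [0,0,0,0,0,-0.08,0],
  [0,0,0,0,0,-0.08,0],
])

```text
time: 12.6
tool_pos: [0.6264, -0.0933, 0.1714]
tool_rot: [-3.138, -0.264, 0.003]
contact_force: [-2.0, 0.1, -4.1]
opening: 0.0196
grip_force: 60.0
```

Call:
step_arm([
  [0,-0.4,-0.4,0,0,0,0.12],
  [0,-0.8,-0.8,0,0,0,0.24],
  [0,-1.2,-1.2,0,0,0,0.36],
  [0,-1.6,-1.6,0,0,0,0.48],
  [0,-2,-2,0,0,0,0.6],
])

```text
time: 13.02
tool_pos: [0.6088, -0.1142, 0.1739]
tool_rot: [-3.136, -0.267, 0.609]
contact_force: [0.9, -0.7, -3.4]
opening: 0.0195
grip_force: 60.0
```

Call:
step_arm([
  [0,-0.6,-0.8,0,0,0,0.12],
  [0,-1.2,-1.6,0,0,0,0.24],
  [0,-1.8,-2.4,0,0,0,0.36],
  [0,-2.4,-3.2,0,0,0,0.48],
  [0,-3,-4,0,0,0,0.6],
])

```text
time: 13.43
tool_pos: [0.5787, -0.1546, 0.174]
tool_rot: [-3.135, -0.27, 1.208]
contact_force: [0.7, -0.2, -1.9]
opening: 0.0198
grip_force: 60.0
```

Call:
step_arm([
  [0,-0.6,-1.2,0,0,0,0.12],
  [0,-1.2,-2.4,0,0,0,0.24],
  [0,-1.8,-3.6,0,0,0,0.36],
  [0,-2.4,-4.8,0,0,0,0.48],
  [0,-3,-6,0,0,0,0.6],
])

```text
time: 13.85
tool_pos: [0.5488, -0.2149, 0.174]
tool_rot: [-3.136, -0.273, 1.808]
contact_force: [0.2, -0.1, -2.4]
opening: 0.0197
grip_force: 60.0
```

Call:
step_arm([
  [0,-0.6,-1.6,0,0,0,0.12],
  [0,-1.2,-3.2,0,0,0,0.24],
  [0,-1.8,-4.8,0,0,0,0.36],
  [0,-2.4,-6.4,0,0,0,0.48],
  [0,-3,-8,0,0,0,0.6],
])

```text
time: 14.27
tool_pos: [0.519, -0.295, 0.1739]
tool_rot: [-3.139, -0.275, 2.408]
contact_force: [0.1, 0.3, -3.0]
opening: 0.0196
grip_force: 60.0
```

Call:
step_arm([
  [0,-0.5,-1.6,0,0,0,0.12],
  [0,-1,-3.2,0,0,0,0.24],
  [0,-1.5,-4.8,0,0,0,0.36],
  [0,-2,-6.4,0,0,0,0.48],
  [0,-2.5,-8,0,0,0,0.61],
])

```text
time: 14.68
tool_pos: [0.4941, -0.3748, 0.1738]
tool_rot: [3.141, -0.275, 3.014]
contact_force: [0.9, -0.6, -3.7]
opening: 0.0197
grip_force: 60.0
```

Call:
step_arm([
  [0,0,0,-2,0,0,0],
  [0,0,0,-4,0,0,0],
  [0,0,0,-6,0,0,0],
  [0,0,0,-6,0,0,0],
])

```text
time: 15.02
tool_pos: [0.4925, -0.3724, 0.1098]
tool_rot: [3.137, -0.28, 3.01]
contact_force: [-1.5, 0.9, -3.4]
opening: 0.0196
grip_force: 60.0
```

```bash
python3 chk.py; python3 tilt.py
python3 - <<'E'
from h import *
o=observe(); p=o["tool_pos"]; s=read_camera("scene")[...,::-1]; h=cv2.cvtColor(s,cv2.COLOR_BGR2HSV)
a=o["tool_rot"][2]-np.pi; q=np.array([p[0]+.0655*np.cos(a),p[1]+.0655*np.sin(a),p[2]+.0477]); u=proj("scene",q); b=[int(u[0])-18,int(u[1])-18,int(u[0])+18,int(u[1])+18]
k=cv2.inRange(h[b[1]:b[3],b[0]:b[2]],(0,160,90),(6,255,255)); M=cv2.moments(k,True); print("red",M['m10']/M['m00']+b[0],M['m01']/M['m00']+b[1],"pred",u,q,M['m00'])
E
```

```text
15.1167 [ 0.49422753 -0.3737997   0.11427966] [ 3.14074645 -0.27413258  3.00888253] [ 0.18733715 -0.19451335 -2.53615966]
blue (329.0, 229.5, (11, 17, 7, 6)) home [328.39727056 230.37137594]
orange (274.0571428571429, 212.65714285714284, (9, 6, 7, 6)) home [273.64610796 213.45101671]
[[ 2.40e+01  4.30e+01  3.79e-01 -3.59e-01  1.39e-01]
 [ 5.40e+01  4.60e+01  3.97e-01 -3.61e-01  1.50e-01]
 [ 8.40e+01  4.60e+01  4.10e-01 -3.63e-01  1.50e-01]
 [ 1.14e+02  4.60e+01  4.23e-01 -3.64e-01  1.51e-01]
 [ 1.44e+02  4.90e+01  4.37e-01 -3.66e-01  1.59e-01]
 [ 1.74e+02  4.60e+01  4.49e-01 -3.68e-01  1.51e-01]
 [ 2.04e+02  4.50e+01  4.62e-01 -3.70e-01  1.49e-01]
 [ 2.34e+02  4.50e+01  4.75e-01 -3.71e-01  1.49e-01]]
handle slope dz/d(-x or along) [0.03239588 0.15021913] [ 0.9910459  -0.13352166] tool [-3.14073927 -0.27134932  3.00857494]
red 175.63106796116506 155.05825242718447 pred [176.29637694 153.19140293] [ 0.55983648 -0.38301144  0.16338581] 103.0
```

Call:
step_arm([
  [0,0,-0.1,-2.5,0,0,0.01],
  [0,0,-0.1,-5,0,0,0.01],
  [0,0,-0.1,-6.5,0,0,0.01],
  [0,0,-0.1,-7.5,0,0,0.01],
  [0,0,-0.1,-7.8,0,0,0.01],
])

```text
time: 15.63
tool_pos: [0.4947, -0.3751, 0.0371]
tool_rot: [-3.141, -0.271, 3.019]
contact_force: [-0.3, -0.1, -3.9]
opening: 0.0194
grip_force: 60.0
```

Call:
step_arm([
  [0,0,0,-0.5,0,0,0],
  [0,0,0,-0.8,0,0,0],
  [0,0,0,-1.0,0,0,0],
  [0,0,0,-1.1,0,0,0],
  [0,0,0,-1.1,0,0,0],
])

```text
time: 16.05
tool_pos: [0.495, -0.3754, 0.0272]
tool_rot: [-3.14, -0.269, 3.019]
contact_force: [-0.4, 0.5, -3.2]
opening: 0.0195
grip_force: 60.0
```

Call:
step_arm([
  [0,-0.1,0,-0.2,0,0,0],
  [0,-0.1,0,-0.4,0,0,0],
  [0,-0.1,0,-0.4,0,0,0],
])

```text
time: 16.3
tool_pos: [0.4938, -0.3757, 0.0243]
tool_rot: [-3.139, -0.269, 3.018]
contact_force: [-3.0, 1.6, 5.7]
opening: 0.0197
grip_force: 60.0
```

Call:
step_arm([
  [0.3,0,0,0,0,0,0],
  [0.6,0,0,0,0,0,0],
  [1,0,0,0,0,0,0],
  [1,0,0,0,0,0,0],
  [1,0,0,0,0,0,0],
], grip_force=20)

```text
time: 16.72
tool_pos: [0.4939, -0.3752, 0.0226]
tool_rot: [-3.141, -0.27, 3.019]
contact_force: [-0.2, 0.9, 0.4]
opening: 0.0483
grip_force: 0.0
```

Call:
step_arm([
  [1,0,0,0,0,0,0],
  [1,0,0,4,-0.015,-0.12,0],
  [1,0.2,0,8,-0.03,-0.24,0],
  [1,0.5,0,10,-0.033,-0.27,0],
  [1,0.5,0,10,-0.033,-0.27,0],
])

```text
time: 17.13
tool_pos: [0.4999, -0.3774, 0.1284]
tool_rot: [-3.135, 0.011, 3.017]
contact_force: [0.6, 0.2, 0.3]
opening: 0.0817
grip_force: 0.0
```

Run:
```python
from h import *
np.set_printoptions(precision=4,suppress=True)
read_camera("top"); m=camera_model("wrist"); im=read_camera("wrist")[...,::-1]; s=read_camera("scene")[...,::-1]; o=observe(); print(o["time"],o["tool_pos"],o["tool_rot"],o["opening"])
cv2.imwrite("pics/w8.png",im); cv2.imwrite("pics/s8.png",s)
h=cv2.cvtColor(im,cv2.COLOR_BGR2HSV); k=cv2.inRange(h,(5,40,50),(28,220,255)); k[:,:225]=0;k[:,335:]=0
E=[]
for r in range(30,250,8):
    c=np.where(k[r])[0]
    if len(c)>15: a,b=onz("wrist",(c[0]-.5,r),.055,m),onz("wrist",(c[-1]+.5,r),.055,m); E.append([r,c[-1]-c[0]+1,a[0],(a[1]+b[1])/2,b[1]-a[1]])
E=np.array(E); print(E[::4]); print(np.polyfit(E[:,2],E[:,3],1),np.polyval(np.polyfit(E[:,2],E[:,3],1),.4995))
h=cv2.cvtColor(s,cv2.COLOR_BGR2HSV); k=cv2.inRange(h[165:195,170:200],(0,160,90),(6,255,255)); M=cv2.moments(k,True); print("red",M['m10']/M['m00']+170,M['m01']/M['m00']+165,M['m00'])
```

```text
17.2833 [ 0.4986 -0.3751  0.1225] [-3.141   0.0012  3.0186] 0.09030578705481662
[[ 54.      30.       0.3841  -0.3626   0.0196]
 [ 86.      30.       0.4036  -0.365    0.0202]
 [118.      32.       0.4242  -0.3675   0.0222]
 [150.      30.       0.4462  -0.3702   0.0214]
 [182.      28.       0.4697  -0.3731   0.0207]
 [214.      26.       0.4947  -0.3762   0.0198]
 [246.      25.       0.5214  -0.3798   0.0197]]
[-0.1239 -0.315 ] -0.37689172158353096
red 182.05263157894737 176.37894736842105 95.0
```

The mallet is back in the rest to within a pixel. I'll regrip it squarely.

Call:
step_arm([
  [1,0.1,-0.1,-3,0,0,0],
  [1,0.1,-0.1,-6,0,0,0],
  [1,0.1,-0.1,-8.5,0,0,0],
  [1,0.1,-0.1,-9.9,0,0,0],
  [0.3,0.1,-0.1,-9.9,0,0,0],
], grip_force=60)

```text
time: 17.7
tool_pos: [0.4975, -0.3735, 0.0181]
tool_rot: [3.136, -0.007, 3.019]
contact_force: [-1.0, 0.3, -0.8]
opening: 0.0886
grip_force: 0.0
```

Call:
step_arm([
  [0,0,0,0,0,0,0],
  [0,0,0,0,0,0,0],
  [0,0,0,0,0,0,0],
  [0,0,0,0,0,0,0],
  [0,0,0,0,0,0,0],
])

```text
time: 18.12
tool_pos: [0.5003, -0.3766, 0.0248]
tool_rot: [-3.14, 0.003, 3.019]
contact_force: [0.0, 0.0, 0.9]
opening: 0.0565
grip_force: 0.0
```

Call:
step_arm([
  [0,0,0,0,0,0,0],
  [0,0,0,0,0,0,0],
  [0,0,0,0,0,0,0],
  [0,0,0,0,0,0,0],
  [0,0,0,0,0,0,0],
])

```text
time: 18.53
tool_pos: [0.4998, -0.3762, 0.0238]
tool_rot: [-3.141, 0.002, 3.019]
contact_force: [-0.3, 0.4, -0.3]
opening: 0.0228
grip_force: 0.0
```

Call:
step_arm([
  [0,0,0,0,0,0,0],
  [0,0,0,0,0,0,0],
  [0,0,0,3,0,0,0],
  [0,0,0,7,0,0,0],
  [0,0,0,11,0,0,0],
])

```text
time: 18.95
tool_pos: [0.4988, -0.3752, 0.1332]
tool_rot: [3.139, -0.002, 3.019]
contact_force: [0.6, -0.9, -2.3]
opening: 0.0193
grip_force: 60.0
```

Call:
step_arm([
  [0,0,1,3,0,0,0],
  [0,0.5,3,4.5,0,0,-0.12],
  [0,1,5,4.5,0,0,-0.24],
  [0,1.5,6.5,4.5,0,0,-0.36],
  [0,2,8,4.5,0,0,-0.48],
])

```text
time: 19.37
tool_pos: [0.5196, -0.295, 0.1786]
tool_rot: [-3.141, 0.001, 2.533]
contact_force: [-0.3, -0.5, -3.6]
opening: 0.0197
grip_force: 60.0
```

Call:
step_arm([
  [0,0.6,1.6,0,0,0,-0.12],
  [0,1.2,3.2,0,0,0,-0.24],
  [0,1.8,4.8,0,0,0,-0.36],
  [0,2.4,6.4,0,0,0,-0.48],
  [0,3,8,0,0,0,-0.6],
])

```text
time: 19.78
tool_pos: [0.5496, -0.2151, 0.178]
tool_rot: [-3.14, 0.001, 1.933]
contact_force: [-0.3, -0.4, -2.5]
opening: 0.02
grip_force: 60.0
```

Call:
step_arm([
  [0,0.6,1.2,0,0,0,-0.12],
  [0,1.2,2.4,0,0,0,-0.24],
  [0,1.8,3.6,0,0,0,-0.36],
  [0,2.4,4.8,0,0,0,-0.48],
  [0,3,6,0,0,0,-0.6],
])

```text
time: 20.2
tool_pos: [0.5797, -0.1554, 0.178]
tool_rot: [-3.139, 0.002, 1.333]
contact_force: [1.1, -0.2, -3.4]
opening: 0.0195
grip_force: 60.0
```

Call:
step_arm([
  [0,0.6,0.8,0,0,0,-0.12],
  [0,1.2,1.6,0,0,0,-0.24],
  [0,1.8,2.4,0,0,0,-0.36],
  [0,2.4,3.2,0,0,0,-0.48],
  [0,3,4,0,0,0,-0.6],
])

```text
time: 20.62
tool_pos: [0.6097, -0.1156, 0.178]
tool_rot: [-3.139, 0.003, 0.733]
contact_force: [0.1, 0.1, -2.9]
opening: 0.0199
grip_force: 60.0
```

Call:
step_arm([
  [0,0.4,0.4,0,0,0,-0.12],
  [0,0.8,0.8,0,0,0,-0.24],
  [0,1.2,1.2,0,0,0,-0.36],
  [0,1.6,1.8,0,0,0,-0.48],
  [0,1.8,2.2,0,0,0,-0.6],
])

```text
time: 21.03
tool_pos: [0.6278, -0.0936, 0.1779]
tool_rot: [-3.14, 0.003, 0.133]
contact_force: [-0.6, -0.2, -2.7]
opening: 0.0191
grip_force: 60.0
```

Call:
step_arm([
  [0,0,0,-3,0,0,-0.1],
  [0,0,0,-6,0,0,-0.14],
  [0,0,0,-8,0,0,-0.14],
  [0,0,0,-8.3,0,0,-0.14],
  [0,0,0,-8.3,0,0,-0.14],
])

```text
time: 21.45
tool_pos: [0.6267, -0.0939, 0.094]
tool_rot: [-3.14, 0.006, -0.001]
contact_force: [0.7, -0.4, -1.7]
opening: 0.0198
grip_force: 60.0
```

```bash
python3 - <<'E'
from h import *
read_camera("scene");im=read_camera("top")[...,::-1]; o=observe(); p=o["tool_pos"]; print(o["time"],p,o["tool_rot"],o["contact_force"]); h=cv2.cvtColor(im,cv2.COLOR_BGR2HSV)
k=cv2.inRange(h,(0,150,70),(5,255,255))|cv2.inRange(h,(174,150,70),(180,255,255)); k[:180]=0;k[220:]=0;k[:,:265]=0;k[:,305:]=0
z=p[2]-.0158+.07
M=cv2.moments(k,True);c=(M['m10']/M['m00'],M['m01']/M['m00']) if M['m00'] else (0,0);print(c,cv2.boundingRect(k),onz("top",c,z))
E
python3 tilt.py
```

```text
21.55 [ 0.62867281 -0.0944676   0.09696903] [-3.14128115e+00  1.50676080e-04 -1.14069327e-03] [ 0.22561018 -0.35606792 -2.57772357]
(0, 0) (0, 0, 0, 0) [1.35729457 0.84792075 0.15116903]
[[ 0.00e+00  5.40e+01  7.51e-01 -9.50e-02  1.20e-01]
 [ 3.00e+01  5.50e+01  7.40e-01 -9.50e-02  1.26e-01]
 [ 6.00e+01  5.30e+01  7.30e-01 -9.50e-02  1.25e-01]
 [ 9.00e+01  5.20e+01  7.19e-01 -9.50e-02  1.26e-01]
 [ 1.20e+02  5.00e+01  7.08e-01 -9.50e-02  1.24e-01]
 [ 1.50e+02  4.80e+01  6.96e-01 -9.50e-02  1.23e-01]
 [ 1.80e+02  4.90e+01  6.85e-01 -9.50e-02  1.29e-01]
 [ 2.10e+02  4.80e+01  6.72e-01 -9.50e-02  1.30e-01]
 [ 2.40e+02  4.50e+01  6.57e-01 -9.50e-02  1.26e-01]]
handle slope dz/d(-x or along) [0.05299051 0.12585011] [-9.99999798e-01 -6.35638233e-04] tool [ 3.14155641e+00 -9.63583173e-04 -1.07795641e-03]
```

Call:
step_arm([
  [0,0,0,-1,0,0,0],
  [0,0,0,-2.5,0,0,0],
  [0,0,0,-3.9,0,0,0],
])

```text
time: 21.85
tool_pos: [0.629, -0.0945, 0.0576]
tool_rot: [3.141, -0.002, -0.001]
contact_force: [8.0, 0.6, 14.7]
opening: 0.0196
grip_force: 60.0
```

Call:
step_arm([
  [0,0,0,0,0,0,0],
])

```text
time: 21.93
tool_pos: [0.6287, -0.0945, 0.0564]
tool_rot: [-3.141, -0.0, -0.001]
contact_force: [-1.0, -0.1, -1.0]
opening: 0.0196
grip_force: 60.0
```

Call:
step_arm([
  [0,0,0,3,0,0,0],
  [0,0,0,7,0,0,0],
  [0,0,0,11,0,0,0],
  [0,0,0,12,0,0,0],
  [0,0,0,12,0,0,0],
])

```text
time: 22.35
tool_pos: [0.6301, -0.0948, 0.1817]
tool_rot: [3.14, -0.007, -0.001]
contact_force: [0.3, -0.0, -3.2]
opening: 0.0194
grip_force: 60.0
```

```bash
python3 chk.py; python3 tilt.py
```

```text
22.45 [ 0.62735408 -0.09411086  0.17607899] [-3.14068558e+00  2.61672563e-03 -1.20179945e-03] [-0.53207132 -0.7143202  -3.42985519]
blue (329.0, 229.5, (11, 17, 7, 6)) home [328.39727056 230.37137594]
orange (273.8918918918919, 212.86486486486487, (9, 6, 7, 7)) home [273.64610796 213.45101671]
[[ 0.00e+00  3.60e+01  7.69e-01 -9.40e-02  1.32e-01]
 [ 3.00e+01  5.20e+01  7.40e-01 -9.40e-02  1.97e-01]
 [ 6.00e+01  5.00e+01  7.30e-01 -9.50e-02  1.96e-01]
 [ 9.00e+01  5.00e+01  7.18e-01 -9.50e-02  1.99e-01]
 [ 1.20e+02  4.80e+01  7.07e-01 -9.50e-02  1.98e-01]
 [ 1.50e+02  4.80e+01  6.95e-01 -9.50e-02  2.01e-01]
 [ 1.80e+02  4.90e+01  6.84e-01 -9.40e-02  2.08e-01]
 [ 2.10e+02  4.70e+01  6.70e-01 -9.40e-02  2.06e-01]
 [ 2.40e+02  4.50e+01  6.56e-01 -9.40e-02  2.05e-01]]
handle slope dz/d(-x or along) [0.23351026 0.19963528] [-0.99999894 -0.00145839] tool [-3.13998938e+00  5.21703339e-03 -1.20032469e-03]
```

The second orange blow moved nothing (212.92 → 212.86 px), so the orange pin is home too. I'll level the mallet and return it to the rest.

Call:
step_arm([
  [0,-0.4,-0.4,0,0,-0.09,0],
  [0,-0.4,-0.4,0,0,-0.09,0],
])

```text
time: 22.67
tool_pos: [0.619, -0.0975, 0.1719]
tool_rot: [-3.138, -0.08, -0.002]
contact_force: [-0.4, 0.4, -4.3]
opening: 0.0196
grip_force: 60.0
```

Call:
step_arm([
  [0,-0.4,-0.4,0,0,0,0.12],
  [0,-0.8,-0.8,0,0,0,0.24],
  [0,-1.2,-1.2,0,0,0,0.36],
  [0,-1.4,-1.6,0,0,0,0.48],
  [0,-1.6,-2,0,0,0,0.6],
])

```text
time: 23.08
tool_pos: [0.6073, -0.1182, 0.1754]
tool_rot: [-3.137, -0.085, 0.604]
contact_force: [0.8, -0.3, -3.3]
opening: 0.0197
grip_force: 60.0
```

Call:
step_arm([
  [0,-0.6,-0.8,0,0,0,0.12],
  [0,-1.2,-1.6,0,0,0,0.24],
  [0,-1.8,-2.4,0,0,0,0.36],
  [0,-2.4,-3.2,0,0,0,0.48],
  [0,-3,-4,0,0,0,0.6],
])

```text
time: 23.5
tool_pos: [0.5772, -0.1584, 0.1755]
tool_rot: [-3.136, -0.088, 1.204]
contact_force: [0.8, -0.6, -3.6]
opening: 0.0194
grip_force: 60.0
```

Call:
step_arm([
  [0,-0.6,-1.2,0,0,0,0.12],
  [0,-1.2,-2.4,0,0,0,0.24],
  [0,-1.8,-3.6,0,0,0,0.36],
  [0,-2.4,-4.8,0,0,0,0.48],
  [0,-3,-6,0,0,0,0.6],
])

```text
time: 23.92
tool_pos: [0.5472, -0.2186, 0.1755]
tool_rot: [-3.137, -0.091, 1.804]
contact_force: [-0.5, -0.1, -3.3]
opening: 0.0193
grip_force: 60.0
```

Call:
step_arm([
  [0,-0.6,-1.6,0,0,0,0.12],
  [0,-1.2,-3.2,0,0,0,0.24],
  [0,-1.8,-4.8,0,0,0,0.36],
  [0,-2.4,-6.4,0,0,0,0.48],
  [0,-3,-8,0,0,0,0.6],
])

```text
time: 24.33
tool_pos: [0.5172, -0.2988, 0.1754]
tool_rot: [-3.14, -0.093, 2.404]
contact_force: [-0.1, -0.2, -2.4]
opening: 0.0195
grip_force: 60.0
```

Call:
step_arm([
  [0,-0.5,-1.6,0,0,0,0.12],
  [0,-1,-3.2,0,0,0,0.24],
  [0,-1.5,-4.8,0,0,0,0.36],
  [0,-1.9,-6.4,0,0,0,0.48],
  [0,-1.9,-7.8,0,0,0,0.61],
])

```text
time: 24.75
tool_pos: [0.4978, -0.3771, 0.1753]
tool_rot: [3.141, -0.093, 3.009]
contact_force: [1.1, 0.5, -3.2]
opening: 0.0195
grip_force: 60.0
```

Call:
step_arm([
  [0,0,0,-2,0,0,0],
  [0,0,0,-4,0,0,0],
  [0,0,0,-6,0,0,0],
  [0,0,0,-6,0,0,0],
  [0,0,0,-6,0,0,0],
])

```text
time: 25.17
tool_pos: [0.4982, -0.3756, 0.1149]
tool_rot: [3.14, -0.093, 3.004]
contact_force: [-0.6, -1.1, -2.1]
opening: 0.0193
grip_force: 60.0
```

```bash
python3 chk.py; python3 tilt.py
```

```text
25.2667 [ 0.49940111 -0.37661105  0.11745734] [-3.14026757 -0.08779445  3.00373738] [ 0.87920237 -0.80640433 -3.17467861]
blue (329.0, 229.5, (11, 17, 7, 6)) home [328.39727056 230.37137594]
orange (274.0571428571429, 212.65714285714284, (9, 6, 7, 6)) home [273.64610796 213.45101671]
[[ 0.00e+00  2.80e+01  3.38e-01 -3.51e-01  3.00e-02]
 [ 3.00e+01  5.30e+01  3.94e-01 -3.62e-01  1.51e-01]
 [ 6.00e+01  5.10e+01  4.03e-01 -3.63e-01  1.49e-01]
 [ 9.00e+01  5.10e+01  4.15e-01 -3.65e-01  1.51e-01]
 [ 1.20e+02  5.30e+01  4.26e-01 -3.67e-01  1.59e-01]
 [ 1.50e+02  4.90e+01  4.38e-01 -3.68e-01  1.51e-01]
 [ 1.80e+02  4.80e+01  4.50e-01 -3.70e-01  1.51e-01]
 [ 2.10e+02  4.70e+01  4.63e-01 -3.72e-01  1.51e-01]
 [ 2.40e+02  4.50e+01  4.77e-01 -3.74e-01  1.49e-01]]
handle slope dz/d(-x or along) [0.2889267  0.14771713] [ 0.98945348 -0.14485097] tool [-3.1396108  -0.08678871  3.00374452]
```

Call:
step_arm([
  [0,-0.1,0.1,-2.5,0,0,0.016],
  [0,-0.1,0.1,-5,0,0,0.016],
  [0,-0.1,0.1,-6.5,0,0,0.016],
  [0,-0.1,0.1,-7.5,0,0,0.016],
  [0,-0.1,0.1,-8,0,0,0.016],
])

```text
time: 25.73
tool_pos: [0.4979, -0.3752, 0.0364]
tool_rot: [-3.141, -0.088, 3.02]
contact_force: [-0.1, 0.3, -2.2]
opening: 0.0198
grip_force: 60.0
```

Call:
step_arm([
  [0,0,0,-0.4,0,0,0],
  [0,0,0,-0.8,0,0,0],
  [0,0,0,-1.0,0,0,0],
  [0,0,0,-1.1,0,0,0],
  [0,0,0,-1.1,0,0,0],
])

```text
time: 26.15
tool_pos: [0.498, -0.3754, 0.0261]
tool_rot: [-3.14, -0.087, 3.02]
contact_force: [-0.7, -0.4, -3.2]
opening: 0.0195
grip_force: 60.0
```

Call:
step_arm([
  [0,0,0,-0.15,0,0,0],
  [0,0,0,-0.25,0,0,0],
  [0,0,0,-0.25,0,0,0],
], grip_force=20)

```text
time: 26.4
tool_pos: [0.4979, -0.3756, 0.0239]
tool_rot: [-3.14, -0.088, 3.02]
contact_force: [-4.3, -0.6, 3.1]
opening: 0.0199
grip_force: 20.0
```

Call:
step_arm([
  [0.3,0,0,0,0,0,0],
  [0.6,0,0,0,0,0,0],
  [1,0,0,0,0,0,0],
  [1,0,0,0,0,0,0],
  [1,0,0,0,0,0,0],
])

```text
time: 26.82
tool_pos: [0.498, -0.3752, 0.0232]
tool_rot: [-3.141, -0.088, 3.02]
contact_force: [0.5, 1.0, -0.9]
opening: 0.0487
grip_force: 0.0
```

Call:
step_arm([
  [1,0,0,0,0,0,0],
  [1,0,0,2,0,-0.05,0],
  [1,0.1,0,5,-0.01,-0.09,0],
  [1,0.1,0,9,-0.01,-0.09,0],
  [1,0.1,0,13,-0.01,-0.09,0],
])

```text
time: 27.23
tool_pos: [0.4979, -0.3747, 0.154]
tool_rot: [3.14, 0.001, 3.019]
contact_force: [1.5, -0.7, -0.2]
opening: 0.082
grip_force: 0.0
```

Run:
```python
from h import *
np.set_printoptions(precision=4,suppress=True)
read_camera("top"); m=camera_model("wrist"); im=read_camera("wrist")[...,::-1]; s=read_camera("scene")[...,::-1]; o=observe(); print(o["time"],o["tool_pos"],o["tool_rot"],o["opening"])
h=cv2.cvtColor(im,cv2.COLOR_BGR2HSV); k=cv2.inRange(h,(5,40,50),(28,220,255)); k[:,:225]=0;k[:,335:]=0
E=[]
for r in range(30,250,8):
    c=np.where(k[r])[0]
    if len(c)>15: a,b=onz("wrist",(c[0]-.5,r),.055,m),onz("wrist",(c[-1]+.5,r),.055,m); E.append([a[0],(a[1]+b[1])/2,b[1]-a[1]])
E=np.array(E); print(E[::6]); print(np.polyfit(E[:,0],E[:,1],1),np.polyval(np.polyfit(E[:,0],E[:,1],1),.4995))
h=cv2.cvtColor(s,cv2.COLOR_BGR2HSV); k=cv2.inRange(h[165:195,170:200],(0,160,90),(6,255,255)); M=cv2.moments(k,True); print("red",M['m10']/M['m00']+170,M['m01']/M['m00']+165,M['m00'])
```

```text
27.3833 [ 0.5004 -0.3767  0.1574] [-3.1367  0.0092  3.0199] 0.09067202196466367
[[ 0.3817 -0.3621  0.019 ]
 [ 0.4161 -0.3657  0.0222]
 [ 0.454  -0.3706  0.0208]
 [ 0.4958 -0.3755  0.0201]
 [ 0.5418 -0.381   0.0212]]
[-0.1204 -0.3158] -0.3759560844581956
red 182.14893617021278 176.2659574468085 94.0
```

The mallet is seated as before, with its red head at (182.1,176.3) against (182.1,176.6) originally. Now over to the tester.

Call:
step_arm([
  [1,0,2,3,0,0,0],
  [0.5,0,5,5,0,0,0],
  [0,0,9,6,0,0,0],
  [0,0,13,7,0,0,0],
  [0,0,17,7,0,0,0],
])

```text
time: 27.8
tool_pos: [0.4989, -0.2039, 0.2239]
tool_rot: [-3.141, 0.004, 3.019]
contact_force: [1.3, 0.9, -0.2]
opening: 0.0695
grip_force: 0.0
```

Call:
step_arm([
  [0,0,4,0,0,0,0],
  [0,0,8,0,0,0,0],
  [0,0,12,0,0,0,0],
  [0,0,16,0,0,0,0],
  [0,0,20,0,0,0,0],
])

```text
time: 28.22
tool_pos: [0.4979, -0.0032, 0.222]
tool_rot: [3.141, 0.0, 3.02]
contact_force: [0.3, -0.1, 0.4]
opening: 0.0364
grip_force: 0.0
```

Call:
step_arm([
  [0,0,4,0,0,0,0],
  [0,0,8,0,0,0,0],
  [0,-1,12,0,0,0,0],
  [0,-2,16,0,0,0,0],
  [0,-4,19,0,0,0,0],
])

```text
time: 28.63
tool_pos: [0.4585, 0.1874, 0.2218]
tool_rot: [3.141, 0.001, 3.021]
contact_force: [0.6, -0.4, -0.3]
opening: 0.0032
grip_force: 0.0
```

Call:
step_arm([
  [0,-2,3,0,0,0,0],
  [0,-3,7,0,0,0,0],
  [0,-5,10,0,0,0,0],
  [0,-6,14,0,0,0,0],
  [0,-7,17.5,0,0,0,0],
])

```text
time: 29.05
tool_pos: [0.3871, 0.3615, 0.2221]
tool_rot: [-3.141, 0.001, 3.02]
contact_force: [0.8, -0.5, 0.1]
opening: 0.0007
grip_force: 0.0
```

Call:
step_arm([
  [0,0,0,0,0,0,0],
  [0,0,0,0,0,0,0],
])

```text
time: 29.22
tool_pos: [0.3874, 0.361, 0.2217]
tool_rot: [-3.14, 0.001, 3.024]
contact_force: [-0.5, -0.7, -0.2]
opening: 0.0003
grip_force: 0.0
```

Run:
```python
from h import *
np.set_printoptions(precision=4,suppress=True)
m=camera_model("wrist"); im=read_camera("wrist")[...,::-1]; s=read_camera("scene")[...,::-1]; o=observe(); print(o["time"],o["tool_pos"],o["tool_rot"],o["opening"])
cv2.imwrite("pics/w9.png",im)
h=cv2.cvtColor(im,cv2.COLOR_BGR2HSV); g=proj("wrist",(.476,.369,.065),m).astype(int); print(g)
# bright saturated green differs from the mat: list candidates
for lo,hi in [((50,150,60),(68,255,255)),((45,120,60),(75,255,255))]:
    k=cv2.inRange(h,lo,hi); n,l,st,c=cv2.connectedComponentsWithStats(k)
    for i in range(1,n):
        if 200<st[i,4]<8000: print(st[i],c[i],onz("wrist",c[i],.065,m))
```

```text
29.3167 [0.3885 0.3591 0.2221] [-3.1399  0.0012  3.0202] 0.0003758118383631096
[296 266]
[164 106  30  30 532] [176.6128 120.8553] [0.3066 0.2696 0.065 ]
[ 42 272  34  22 574] [ 58.2979 283.4443] [0.4661 0.0972 0.065 ]
[ 55 324  42  39 513] [ 72.4581 344.7524] [0.5504 0.0863 0.065 ]
```

Run:
```python
from h import *
import pickle
np.set_printoptions(precision=4,suppress=True)
w=pickle.load(open("w1.pkl","rb")); C=[]
for n,f,b,m in [("top","top0",(132,232,156,256),None),("scene","scene0",(438,218,466,246),None),("wrist","w1",(520,160,560,205),w)]:
    h=cv2.cvtColor(cv2.imread(f"pics/{f}.png"),cv2.COLOR_BGR2HSV)[b[1]:b[3],b[0]:b[2]]
    k=cv2.inRange(h,(48,150,50),(72,255,255)); nn,l,s,c=cv2.connectedComponentsWithStats(k); i=1+np.argmax(s[1:,4]); u=c[i]+b[:2]; print(n,u,s[i]); C.append(ray(n,u,m))
A=np.zeros((3,3));y=np.zeros(3)
for c,d in C: d=d/np.linalg.norm(d); P=np.eye(3)-np.outer(d,d); A+=P; y+=P@c
p=np.linalg.solve(A,y); print(p)
for c,d in C: print((c+d*(.064-c[2])/d[2]))
```

```text
top [143.1579 244.6316] [ 7  9  9  8 57]
scene [452. 227.] [14  9  1  1  1]Traceback (most recent call last):
  File "<stdin>", line 7, in <module>
    return _wrapfunc(a, 'argmax', axis=axis, out=out, **kwds)
    return bound(*args, **kwds)
ValueError: attempt to get argmax of an empty sequence
```

Run:
```python
from h import *
import pickle
np.set_printoptions(precision=4,suppress=True)
w=pickle.load(open("w1.pkl","rb")); C=[]
for n,f,b,m in [("top","top0",(132,232,156,256),None),("scene","scene0",(438,218,466,246),None),("wrist","w1",(515,155,560,210),w)]:
    h=cv2.cvtColor(cv2.imread(f"pics/{f}.png"),cv2.COLOR_BGR2HSV)[b[1]:b[3],b[0]:b[2]]
    k=cv2.inRange(h,(45,110,50),(74,255,255)); nn,l,s,c=cv2.connectedComponentsWithStats(k); i=1+np.argmax(s[1:,4]); u=c[i]+b[:2]; print(n,u,s[i],h[l==i].mean(0)); C.append(ray(n,u,m))
A=np.zeros((3,3));y=np.zeros(3)
for c,d in C: d=d/np.linalg.norm(d); P=np.eye(3)-np.outer(d,d); A+=P; y+=P@c
print(np.linalg.solve(A,y))
for c,d in C: print((c+d*(.062-c[2])/d[2]),(c+d*(.068-c[2])/d[2]))
```

```text
top [143.3784 244.6892] [ 7  8 10 10 74] [ 66.4459 167.2703 167.3919]
scene [450.4894 231.5532] [ 7  9 12 10 94] [ 66.6064 140.8404 166.2128]
wrist [548.4091 184.9874] [ 22  20  23  21 396] [ 66.1389 136.2121 156.2879]
[0.4749 0.367  0.0666]
[0.4763 0.3688 0.062 ] [0.4754 0.3668 0.068 ]
[0.47   0.3684 0.062 ] [0.4751 0.3675 0.068 ]
[0.4758 0.3695 0.062 ] [0.4743 0.3643 0.068 ]
```

Call:
step_arm([
  [0,3.5,0.3,-1,0,0,0],
  [0,7,0.6,-4,0,0,0],
  [0,8.7,0.8,-8,0,0,0],
  [0,8.7,0.8,-12,0,0,0],
  [0,8.7,0.8,-13,0,0,0],
], grip_force=20)

```text
time: 29.73
tool_pos: [0.475, 0.3639, 0.0867]
tool_rot: [-3.136, -0.005, 3.016]
contact_force: [-1.9, -0.3, -0.6]
opening: 0.0005
grip_force: 0.0
```

Call:
step_arm([
  [0,0,0,-0.5,0,0,0],
  [0,0,0,-1,0,0,0],
  [0,0,0,-1.5,0,0,0],
  [0,0,0,-1.8,0,0,0],
  [0,0,0,-1.8,0,0,0],
])

```text
time: 30.15
tool_pos: [0.4762, 0.3678, 0.076]
tool_rot: [3.141, 0.004, 3.02]
contact_force: [0.1, -0.7, 0.9]
opening: 0.0005
grip_force: 0.0
```

Call:
step_arm([
  [0,0,0,-0.2,0,0,0],
  [0,0,0,-0.4,0,0,0],
  [0,0,0,-0.6,0,0,0],
  [0,0,0,-0.6,0,0,0],
])

```text
time: 30.48
tool_pos: [0.4763, 0.3682, 0.0697]
tool_rot: [3.14, 0.004, 3.02]
contact_force: [0.7, -0.6, 3.3]
opening: 0.0002
grip_force: 1.4
```

Call:
step_arm([
  [0,0,0,-0.2,0,0,0],
  [0,0,0,-0.4,0,0,0],
  [0,0,0,-0.4,0,0,0],
])

```text
time: 30.73
tool_pos: [0.4763, 0.3682, 0.0663]
tool_rot: [3.14, 0.004, 3.02]
contact_force: [-1.3, 0.5, 6.8]
opening: 0.0007
grip_force: 3.5
```

Call:
step_arm([
  [0,0,0,-0.1,0,0,0],
  [0,0,0,-0.2,0,0,0],
  [0,0,0,-0.2,0,0,0],
])

```text
time: 30.98
tool_pos: [0.4764, 0.3682, 0.066]
tool_rot: [3.14, 0.005, 3.02]
contact_force: [-4.3, -2.0, 19.0]
opening: 0.0006
grip_force: 9.8
```

The button bottomed out at 19 N and a hard stop. Letting go and backing off.

Call:
step_arm([
  [0,0,0,2,0,0,0],
  [0,0,0,5,0,0,0],
  [0,0,0,9,0,0,0],
  [0,0,0,13,0,0,0],
  [0,0,0,13,0,0,0],
])

```text
time: 31.4
tool_pos: [0.4788, 0.3697, 0.2014]
tool_rot: [3.133, 0.013, 3.02]
contact_force: [1.5, 0.3, 0.0]
opening: 0.0001
grip_force: 0.0
```

Call:
step_arm([
  [0,0,0,0,0,0,0],
  [0,0,0,0,0,0,0],
  [0,0,0,0,0,0,0],
])

```text
time: 31.65
tool_pos: [0.475, 0.3672, 0.1913]
tool_rot: [-3.139, -0.0, 3.02]
contact_force: [0.2, -0.6, -0.2]
opening: 0.0001
grip_force: 0.0
```

```bash
python3 - <<'E'
from chk import *
k=cen((0,160,90),(6,255,255),(170,165,200,195)); print("mallet red",k)
a=cv2.cvtColor(cv2.imread("pics/scene0.png"),cv2.COLOR_BGR2GRAY); b=cv2.cvtColor(s,cv2.COLOR_BGR2GRAY)
d=cv2.absdiff(a,b); 
for n,(x0,y0,x1,y1) in dict(spray=(240,170,268,216),flux=(345,208,373,250),spool=(243,268,277,304),spare=(300,292,335,330),tub=(183,248,232,290),driver=(380,285,424,350),tin=(168,208,202,240)).items(): print(n,d[y0:y1,x0:x1].mean().round(1),d[y0:y1,x0:x1].max())
E
python3 -c "
from cell import *
print(hand_in())"
```

```text
31.75 [0.4751642  0.36732917 0.1913893 ] [-3.13961240e+00 -1.70148728e-04  3.01975942e+00] [-0.65457574  0.2243895  -0.71930711]
blue (329.0, 229.5, (11, 17, 7, 6)) home [328.39727056 230.37137594]
orange (274.0571428571429, 212.65714285714284, (9, 6, 7, 6)) home [273.64610796 213.45101671]
mallet red (182.18478260869566, 176.3695652173913, (7, 7, 11, 10))
spray 0.6 3
flux 0.6 3
spool 0.7 3
spare 0.7 3
tub 0.7 2
driver 0.7 3
tin 0.7 3
the job is handed in; nothing more can be done
None
```

Job handed in at 31.8 s: by camera and force readings, blue then orange pin are home (a repeat blow moved neither), the mallet is back in its rest, the green start button was pressed to its stop and released, and no loose item moved.

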